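# Strip the chokes from an inverter's choke carrier

## Robot

A 6-joint arm with a two-finger parallel gripper is mounted at the origin on the work surface. World frame = base frame: x ahead of the robot, y to its left, z up, the work surface at z = 0. Lengths are in m, angles in rad, forces in N, time in s.
With the tool pointing down it reaches from about 0.35 to 0.775 m from the base axis. Payload 5.5 kg.
Tool frame: the origin (TCP) lies midway between the tips of the shut fingers; the grasp point (between the pads) lies 19 mm behind it; z points along the fingers, y is the line along which they close (so a half turn about z gives the same grasp; the last joint's range is limited). The gripper opens to 85 mm and grips with 20 to 120 N. Pads are 22 mm wide; open, the fingers measure 114 mm over their backs; the gripper's body (76 mm by 85 mm) begins 54 mm behind the grasp point. The pads swing forward as they close: fully open they stand 13 mm farther back than shut.
Start: joints at [0.981, 0.313, 0.046, 1.304, 0, 1.431], TCP at [0.25, 0.518, 0.231] pointing down, gripper open.
Joint ranges: [-2.76, 2.76], [-0.86, 1.69], [-1.03, 1.26], [-2.2, 2.34], [-1.47, 1.5], [-3.14, 3.14]. Speed limits (rad/s): [2.57, 2.57, 3.14, 3.14, 3.14, 3.14].

## Interface

Orientations are given as a 3x3 rotation matrix whose columns are the frame's x, y, z axes.
In Python, from plant import telemetry, viewer, workorder gives the robot as it stands.
- The arm moves only by the tool jog_arm, never from a script. Its argument "commands" is a list of rows, each an object of numbers: "jaw": the closure, from -1 (fully open) to 1 (shut); "x", "y", "z": the shift along the tool's x, y, z in m; "yaw": the turn about the tool's z in units of 5 degrees (1.0 is 5 degrees). A call has 1 to 10 rows; each row shifts and turns the commanded pose from where the row before left it, along the tool's axes as they then stand; what a row does not reach is not made up. A row lasts 1/12 s, in which the tool goes at most 41.7 mm and 7.16 degrees, less where a joint would pass 70% of its speed; a pose out of reach is approached as far as the arm can. A call is refused whole if a number of a shift passes 0.0417 or a number of a turn 1, either way. A call with a gripper value outside its range is refused whole. The fingers move at their own pace and stop on an object; the grip force is fixed at half the most. Time passes only in rows, so rows that do not move let the fingers close. It gives the time, the measured TCP pose, the force, the opening and the grip force at its end, in the units of the state.
- telemetry.read_state(): the state, without advancing time (a new reading comes with each control period).
- viewer.camera(name): name is "scene" or "top"; returns the picture (420x560x3 uint8, blue, green, red); there is no depth.
- viewer.get_calibration(name): a dict with "mtx" (3x3 intrinsics, pixels), "k1" (the pictures are not rectified: a ray, as slopes to the right and down, at radius r is drawn at 1 + k1 r^2 times it, then the intrinsics apply), "xyz" and "attitude" of the camera in the world. Camera axes: x right, y up, looking along -z (the intrinsics and any distortion apply to the point x, -y, -z); pixel columns grow to the right and rows downward; lengths in m; the calibration is good to about 2 mm. A picture is of the moment at which its call begins. get_calibration takes no time and is no camera call.
- workorder.sign_off(): hands the job in; it is judged then, once.
The state is a dict: "t": time; "qpos": joint angles; "qd": joint speeds; "effort": joint torques, N m; "tcp_pos": TCP position; "orientation": TCP orientation; "force": force on the tool from outside, world axes, zero at the start; "moment": the same for the moment, N m; "opening": finger opening in m; "gripper_force": force on a finger pad.
Only numpy, scipy, OpenCV 4.12 (cv2) and the standard library are available. Lean on these libraries where they do the work, as an engineer would, in place of code of your own. Each camera call takes 0.05 s, during which the arm holds its last target. There are 200 camera calls.

## Task

First clear the white contactor that stands in the way at the end of the choke carrier and put it on the black mat; then lever the snapped-in keeper bar loose at its overhanging end with the pry bar over the fulcrum lug (never pull the bar with the gripper while it is still snapped in) and lay the keeper on the mat. Slide every wound choke up off its spindle and put it in the flat grey bin, and leave the pry bar lying on the mat too. Leave the other things on the bench alone.

Things in the scene. Friction and masses are not known exactly. Their poses are not given: they have to be found in the camera images.
- carrier: Choke carrier, fixed: dark sheet-steel tray 100 (x) x 322 (y) x 65 high, from y = -136 to +186 mm, with four white upright spindles in a row along y and a grey cradle at each end of the row. Origin on the bench under the row's middle. Spindles 16 dia., top at z = 113, at y = -78, -26, +26, +78. Cradles at y = -123..-105 and +105..+123: seat at z = 117 between cheeks 16 high, 39 apart.
- carrier_seat (a point): Middle of the +y cradle's seat, where the underside of the keeper's tongue sits. Each cheek here has a sprung steel ball, 12 dia., that snaps over the tongue: together they hold this end with 8 to 12 N. Once raised 12 mm it rests above them. The other cradle has no catch.
- carrier_fulcrum (a point): Top of the rounded steel fulcrum lug at y = +167 mm of the carrier, z = 106: 40 wide along x, 10 thick. The gap between it and the level of the keeper's underside is 11 mm.
- carrier_post0 (a point): Top centre of spindle 0 (16 dia.), z = 113.
- carrier_post1 (a point): Top centre of spindle 1 (16 dia.), z = 113.
- carrier_post2 (a point): Top centre of spindle 2 (16 dia.), z = 113.
- carrier_post3 (a point): Top centre of spindle 3 (16 dia.), z = 113.
- keeper: Grey plastic keeper bar across the spindle tops, over the chokes so that they cannot come off. Body 44 wide (x), 204 long (y), 20 high; end tongues 36 wide, 5 thick, flush with the underside, to y = -123 and, at the pry end, to y = +151, overhanging its cradle by 28 towards the fulcrum. Origin: centre of the body's underside; axes as the carrier's when seated. 150 g.
- keeper_snap (a point): Point on the keeper's underside at y = +114 mm: lies on carrier_seat while the bar is snapped in.
- coil0: Wound choke 0 (may be absent): copper winding on a black bobbin with flanges, 47 dia., 45 high, 20.4 bore, sitting on spindle 0 with its underside at z = 65. Origin: centre of its underside, z along its bore. About 160 g.
- coil1: Wound choke 1 (may be absent): copper winding on a black bobbin with flanges, 47 dia., 45 high, 20.4 bore, sitting on spindle 1 with its underside at z = 65. Origin: centre of its underside, z along its bore. About 160 g.
- coil2: Wound choke 2 (may be absent): copper winding on a black bobbin with flanges, 47 dia., 45 high, 20.4 bore, sitting on spindle 2 with its underside at z = 65. Origin: centre of its underside, z along its bore. About 160 g.
- coil3: Wound choke 3 (may be absent): copper winding on a black bobbin with flanges, 47 dia., 45 high, 20.4 bore, sitting on spindle 3 with its underside at z = 65. Origin: centre of its underside, z along its bore. About 160 g.
- pry: Pry bar, 200 long, lying flat on the mat: wooden handle 90 long, 18 wide, 22 high; flat steel blade 110 long, 20 wide, 5 thick, flush with the handle's underside. Origin: on the underside, where blade meets handle; x points to the blade's tip (handle x = -90..0, blade 0..110), z up. 160 g, balance near x = -10.
- pry_tip (a point): Middle of the blade's tip, at half its thickness.
- contactor: White box-shaped contactor 62 (x) x 84 (y) x 70 high, standing on the bench beyond the pry end of the carrier. Origin: centre of its underside, z up. About 450 g.
- contactor_mid (a point): Centre of the contactor, 35 above its underside.
- mat: Black rubber mat on the bench near the robot, 110 (x) x 620 (y), 3 thick, fixed. Origin: centre of its underside.
- bin: Grey open plastic bin for the chokes, 150 (x) x 230 (y) x 35 high, walls and floor 4, fixed. Origin: centre of its underside.
- meter: Yellow multimeter, 80 x 150 x 34; bystander.
- driver: Screwdriver; bystander.
- tape: Roll of tape lying flat, 90 dia., 24 high; bystander.
- carton: Small carton 90 x 70 x 60; bystander.
- hammer: Hammer; bystander.

How it is judged:
By the outcome, as a careful person would: the job done as asked, in the order asked, and still so for the second after the job is handed in, with the robot touching nothing.
Of coil0, coil1, coil2, coil3 only 3 to 4 are there at a start; the rules pass over those that are not, and their reading is None.
At some moment in a run one of contactor, pry may be knocked a few centimetres aside while the robot is not near it.
Once in a run the grip may slacken for a moment while it holds something.
It also fails if it takes over 208 s, if anything falls off the work surface, if the arm or the gripper's body presses on something with over 40 N, if the wrist force passes 120 N, or if a joint passes its speed limit or range.

## Working session

There is one attempt and no reset: what is moved stays moved. The work goes in short steps, Python scripts to look and compute and a tool call to move; the robot and the scene stay as the last step left them, time stands still between calls to the robot, and variables do not carry over. Pictures are saved under pics/ and viewed, at most 14 in all, crops included, and the job is handed in when it is done.

Besides the shell and the picture viewer there is one more tool, called in YAML: its name, and indented under it one key for each argument. jog_arm: Moves the arm, as the interface text tells. Its arguments: {"type":"object","properties":{"commands":{"type":"array"}},"required":["commands"]}

```bash
ls; mkdir -p pics
cat > h.py <<'E'
import numpy as np, cv2
from plant import telemetry, viewer, workorder
def cal(n):
    c=viewer.get_calibration(n); return np.array(c["mtx"]),c["k1"],np.array(c["xyz"]),np.array(c["attitude"])
def ray(n,u,v):
    K,k1,p,R=cal(n)
    d=np.linalg.solve(K,[u,v,1.])[:2]; s=cv2.undistortPoints(np.array([[[u,v]]],float),K,np.array([k1,0,0,0.]))[0,0]
    return p,R@np.array([s[0],-s[1],-1.])
def onz(n,u,v,z):
    p,d=ray(n,u,v); return p+d*(z-p[2])/d[2]
def proj(n,P):
    K,k1,p,R=cal(n); q=R.T@(np.array(P,float)-p); s=np.array([q[0],-q[1]])/-q[2]
    s=s*(1+k1*(s@s)); return (K@[s[0],s[1],1])[:2]
def snap(n,f):
    im=viewer.camera(n); cv2.imwrite(f"pics/{f}.png",im); return im
E
python3 - <<'E'
from h import *
print(telemetry.read_state())
for n in("scene","top"):
    print(viewer.get_calibration(n)); snap(n,n+"0")
E
```

```text
pics
{'t': 0.0, 'qpos': array([9.81383213e-01, 3.13975835e-01, 4.49796111e-02, 1.30360927e+00,
       1.31061213e-06, 1.43119292e+00]), 'qd': array([ 0.00353462, -0.00139451,  0.00146773, -0.00020488,  0.00057698,
        0.00020279]), 'effort': array([-2.14796528e-03, -4.80632007e+01,  2.98531902e+01,  1.93225272e-02,
       -3.75582085e-04,  7.64076759e-06]), 'tcp_pos': array([0.24972784, 0.51736779, 0.23042311]), 'orientation': array([[-9.00529728e-01,  4.34793279e-01, -1.00675909e-03],
       [ 4.34794370e-01,  9.00528509e-01, -1.50317547e-03],
       [ 2.53044667e-04, -1.79138738e-03, -9.99998363e-01]]), 'force': array([ 0.10404422, -0.07750388, -0.36722721]), 'moment': array([-0.02576574,  0.02605954, -0.02422099]), 'gripper_force': 0.0, 'opening': 0.08553786286449463}
{'mtx': array([[446.04094861,   0.        , 286.2839485 ],
       [  0.        , 446.04094861, 204.95756786],
       [  0.        ,   0.        ,   1.        ]]), 'k1': -0.019323198606956075, 'xyz': array([1.17783714, 0.62835998, 0.94823394]), 'attitude': array([[-0.66981122, -0.51097878,  0.53875191],
       [ 0.74249778, -0.46782263,  0.4794153 ],
       [ 0.00706929,  0.72113984,  0.69275346]])}
{'mtx': array([[507.74176196,   0.        , 280.14568556],
       [  0.        , 507.74176196, 206.86298408],
       [  0.        ,   0.        ,   1.        ]]), 'k1': 0.04907482845543261, 'xyz': array([0.27154229, 0.03154828, 1.87781632]), 'attitude': array([[ 0.01198439,  0.98976815, -0.14218083],
       [-0.99974266,  0.00912145, -0.02077064],
       [-0.01926122,  0.14239316,  0.98962275]])}
```

View pics/top0.png

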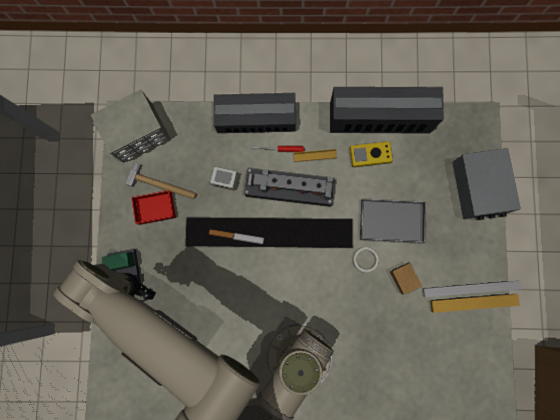

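View pics/scene0.png

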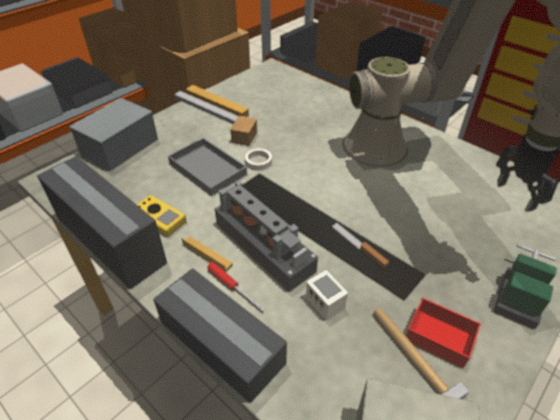

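The top view shows the contactor near (224,177), the carrier from (247,185) to (334,190), the pry bar from (209,234) to (263,240), the mat from x 186 to 352 and the bin at (392,221). I'll enlarge both views next.

Run:
```python
import cv2
a=cv2.imread("pics/top0.png")[140:255,180:355]; cv2.imwrite("pics/top0c.png",cv2.resize(a,None,fx=4.5,fy=4.5,interpolation=cv2.INTER_CUBIC))
a=cv2.imread("pics/scene0.png")[170:320,205:405]; cv2.imwrite("pics/scene0c.png",cv2.resize(a,None,fx=4,fy=4,interpolation=cv2.INTER_CUBIC))
```

```text
(no output)
```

View pics/top0c.png

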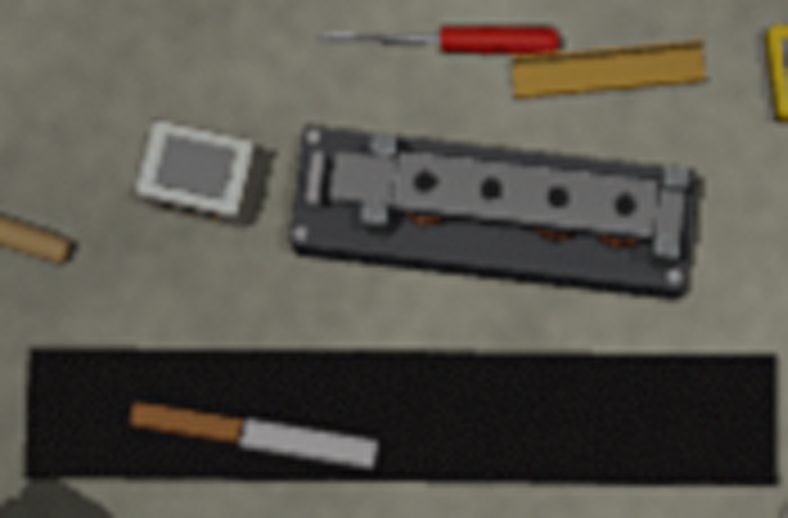

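View pics/scene0c.png

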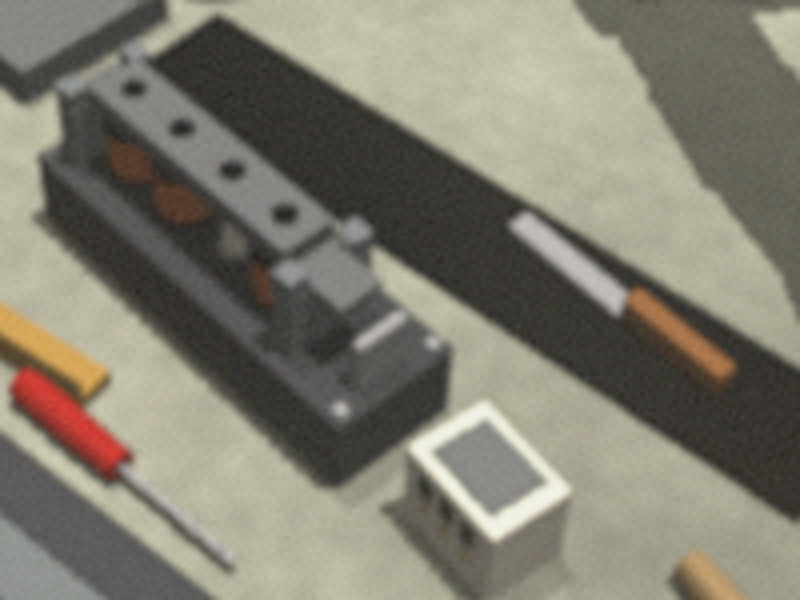

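Both crops show chokes at posts 0, 1 and 3. Coil2 is absent: its bare post shows at the third hole in the scene crop. In the top crop the holes are at (425,181)…(625,205) and the contactor's top face is around (195,168). The pry bar runs from (131,414) to (377,455). Next I'll measure these by masks and rays.

```bash
cat >> h.py <<'E'
def tc(u,v,z): return onz("top",180+(u+.5)/4.5-.5,140+(v+.5)/4.5-.5,z)
def sc(u,v,z): return onz("scene",205+(u+.5)/4-.5,170+(v+.5)/4-.5,z)
def rect(n,mask,z):
    c=max(cv2.findContours(mask.astype(np.uint8),0,cv2.CHAIN_APPROX_NONE)[0],key=cv2.contourArea)
    P=np.array([onz(n,*p[0],z)[:2] for p in c]); r=cv2.minAreaRect((P*1000).astype(np.float32)); return r
E
python3 - <<'E'
from h import *
np.set_printoptions(precision=4,suppress=True)
print("holes top",[tc(*p,.137)[:2] for p in [(425,181),(490,188),(558,196),(625,205)]])
print("holes scene",[sc(*p,.137)[:2] for p in [(285,214),(232,170),(182,128),(134,89)]])
print("fulcrum top",tc(316,178,.106)[:2],"scene",sc(380,331,.106)[:2])
print("tray corners top",[tc(*p,.065)[:2] for p in [(306,125),(291,250),(703,170),(687,296)]])
print("screws",[tc(*p,.065)[:2] for p in [(313,136),(301,233),(674,276)]],[sc(*p,.065)[:2] for p in [(341,410),(433,343)]])
print("cont top",[tc(*p,.07)[:2] for p in [(152,120),(253,143),(238,215),(137,195)]])
print("cont sc",[sc(*p,.07)[:2] for p in [(486,402),(570,490),(494,541),(409,449)]])
print("mat",[tc(*p,.003)[:2] for p in [(30,348),(777,355),(778,485),(25,475)]])
im=cv2.imread("pics/top0.png").astype(int); b,g,r=im[...,0],im[...,1],im[...,2]
m=np.zeros(b.shape,bool); m[222:250,190:270]=1
print("handle",rect("top",m&(r-b>35),.025)); print("blade",rect("top",m&(r>90)&(abs(r-b)<30),.008))
print("pry ends: handle end",tc(131,414,.025)[:2],"junction",tc(242,430,.02)[:2],"tip",tc(377,455,.008)[:2])
print("pry scene: hend",sc(728,370,.025),"junc",sc(632,298,.02),"tip",sc(520,225,.008))
print("bin",[onz("top",*p,.035)[:2] for p in [(361,200),(425,201),(424,243),(360,241)]])
E
```

```text
holes top [array([0.6168, 0.0905]), array([0.6117, 0.04  ]), array([ 0.6058, -0.0127]), array([ 0.5991, -0.0645])]
holes scene [array([0.6137, 0.0919]), array([0.608 , 0.0398]), array([ 0.6021, -0.0121]), array([ 0.597 , -0.0634])]
fulcrum top [0.6246 0.1778] scene [0.6255 0.1822]
tray corners top [array([0.6765, 0.1902]), array([0.5736, 0.2001]), array([ 0.6419, -0.1312]), array([ 0.5391, -0.1181])]
screws [array([0.6674, 0.1843]), array([0.5876, 0.1923]), array([ 0.5552, -0.1077])] [array([0.6629, 0.1842]), array([0.5833, 0.1921])]
cont top [array([0.6785, 0.3146]), array([0.6602, 0.2323]), array([0.601, 0.243]), array([0.6166, 0.3249])]
cont sc [array([0.6009, 0.2488]), array([0.6187, 0.3263]), array([0.6768, 0.3149]), array([0.6601, 0.2366])]
mat [array([0.4997, 0.4204]), array([ 0.4998, -0.1969]), array([ 0.3929, -0.1968]), array([0.3946, 0.4204])]
handle ((437.57916259765625, 287.0422058105469), (89.60066986083984, 19.879159927368164), 81.09673309326172)
blade ((422.9210205078125, 187.81390380859375), (111.28453063964844, 21.851625442504883), 81.1164321899414)
pry ends: handle end [0.4436 0.3313] junction [0.4319 0.241 ] tip [0.4135 0.1311]
pry scene: hend [0.4427 0.3313 0.025 ] junc [0.4295 0.2458 0.02  ] tip [0.4169 0.14   0.008 ]
bin [array([ 0.5644, -0.2253]), array([ 0.5627, -0.4567]), array([ 0.4098, -0.4487]), array([ 0.4143, -0.2201])]
```

Checks agree: the holes are 52 mm apart, and the fulcrum computed from the holes, (0.625,0.180), matches both views.

- **Carrier:** (0.607,0.014), yaw −6.3°.
- **Contactor:** (0.639,0.280), yaw −12.3°.
- **Mat:** x .392–.502, y −.197–.42.
- **Bin:** (.488,−.338).

I'll turn first, then travel.

jog_arm:
  commands:
    - {"jaw": -1, "yaw": 1}
    - {"jaw": -1, "yaw": 1}
    - {"jaw": -1, "yaw": 1}
    - {"jaw": -1, "yaw": 1}
    - {"jaw": -1, "yaw": 1}
    - {"jaw": -1, "yaw": 1}
    - {"jaw": -1, "yaw": 1}
    - {"jaw": -1, "yaw": 1}
    - {"jaw": -1, "yaw": 1}
    - {"jaw": -1, "yaw": 1}

```text
$.commands[0]: bad value
```

jog_arm:
  commands:
    - {"jaw": -1, "yaw": 1}
    - {"jaw": -1, "yaw": 1}
    - {"jaw": -1, "yaw": 1}
    - {"jaw": -1, "yaw": 1}
    - {"jaw": -1, "yaw": 1}
    - {"jaw": -1, "yaw": 0.3}
    - {"jaw": -1}

```text
$.commands[0]: bad value
```

jog_arm:
  commands:
    - {"jaw": -1, "y": 0.036, "x": -0.0124}
    - {"jaw": -1, "y": 0.036, "x": -0.0124}
    - {"jaw": -1, "y": 0.036, "x": -0.0124}
    - {"jaw": -1, "y": 0.036, "x": -0.0124}
    - {"jaw": -1, "y": 0.036, "x": -0.0124}
    - {"jaw": -1, "y": 0.036, "x": -0.0124}
    - {"jaw": -1, "y": 0.036, "x": -0.0124}
    - {"jaw": -1, "y": 0.036, "x": -0.0124}
    - {"jaw": -1, "y": 0.036, "x": -0.0124}
    - {"jaw": -1}

```text
$.commands[0]: bad value
```

jog_arm:
  commands:
    - {"jaw": -1, "x": 0, "y": 0, "z": 0, "yaw": 1}

```text
t: 0.18
tcp_pos: [0.2498, 0.5175, 0.2306]
orientation: [[-0.859, 0.512, -0.001], [0.512, 0.859, -0.001], [0.0, -0.001, -1.0]]
force: [-0.0, 0.2, 0.3]
opening: 0.0854
gripper_force: 0.0
```

All keys are required, and the turn goes the expected way.

jog_arm:
  commands:
    - {"jaw": -1, "x": 0, "y": 0, "z": 0, "yaw": 1}
    - {"jaw": -1, "x": 0, "y": 0, "z": 0, "yaw": 1}
    - {"jaw": -1, "x": 0, "y": 0, "z": 0, "yaw": 1}
    - {"jaw": -1, "x": 0, "y": 0, "z": 0, "yaw": 1}
    - {"jaw": -1, "x": 0, "y": 0, "z": 0, "yaw": 1}
    - {"jaw": -1, "x": 0, "y": 0, "z": 0, "yaw": 1}
    - {"jaw": -1, "x": 0, "y": 0, "z": 0, "yaw": 1}
    - {"jaw": -1, "x": 0, "y": 0, "z": 0, "yaw": 1}
    - {"jaw": -1, "x": 0, "y": 0, "z": 0, "yaw": 1}
    - {"jaw": -1, "x": 0, "y": 0, "z": 0, "yaw": 1}

```text
t: 1.02
tcp_pos: [0.2499, 0.5176, 0.2307]
orientation: [[-0.156, 0.988, -0.001], [0.988, 0.156, -0.001], [-0.001, -0.001, -1.0]]
force: [0.1, -0.0, 0.1]
opening: 0.0851
gripper_force: 0.0
```

jog_arm:
  commands:
    - {"jaw": -1, "x": 0, "y": 0, "z": 0, "yaw": 1}
    - {"jaw": -1, "x": 0, "y": 0, "z": 0, "yaw": 1}
    - {"jaw": -1, "x": 0, "y": 0, "z": 0, "yaw": 1}
    - {"jaw": -1, "x": 0, "y": 0, "z": 0, "yaw": 1}
    - {"jaw": -1, "x": 0, "y": 0, "z": 0, "yaw": 0.3}
    - {"jaw": -1, "x": 0, "y": 0, "z": 0, "yaw": 0}

```text
t: 1.52
tcp_pos: [0.2499, 0.5176, 0.2308]
orientation: [[0.213, 0.977, -0.0], [0.977, -0.213, -0.001], [-0.001, -0.0, -1.0]]
force: [0.0, -0.4, 0.5]
opening: 0.0856
gripper_force: 0.0
```

jog_arm:
  commands:
    - {"jaw": -1, "x": -0.0124, "y": 0.036, "z": 0, "yaw": 0}
    - {"jaw": -1, "x": -0.0124, "y": 0.036, "z": 0, "yaw": 0}
    - {"jaw": -1, "x": -0.0124, "y": 0.036, "z": 0, "yaw": 0}
    - {"jaw": -1, "x": -0.0124, "y": 0.036, "z": 0, "yaw": 0}
    - {"jaw": -1, "x": -0.0124, "y": 0.036, "z": 0, "yaw": 0}
    - {"jaw": -1, "x": -0.0124, "y": 0.036, "z": 0, "yaw": 0}
    - {"jaw": -1, "x": -0.0124, "y": 0.036, "z": 0, "yaw": 0}
    - {"jaw": -1, "x": -0.0124, "y": 0.036, "z": 0, "yaw": 0}
    - {"jaw": -1, "x": -0.0124, "y": 0.036, "z": 0, "yaw": 0}
    - {"jaw": -1, "x": 0, "y": 0, "z": 0, "yaw": 0}

```text
t: 2.35
tcp_pos: [0.5485, 0.3357, 0.23]
orientation: [[0.218, 0.976, 0.002], [0.976, -0.218, -0.002], [-0.001, 0.002, -1.0]]
force: [-0.9, -0.1, 0.3]
opening: 0.0856
gripper_force: 0.0
```

```bash
cat >> h.py <<'E'
def st():
    s=telemetry.read_state(); R=s["orientation"]; print("t %.2f"%s["t"],"tcp",s["tcp_pos"].round(4),"ang %.2f"%np.degrees(np.arctan2(R[1,1],R[0,1])),"F",s["force"].round(1),"M",s["moment"].round(2),"open %.4f"%s["opening"],"gf %.1f"%s["gripper_force"],"q6 %.2f"%s["qpos"][5]); return s
def go(x,y,z,a=None):
    s=st(); R=s["orientation"]; a0=np.degrees(np.arctan2(R[1,1],R[0,1])); a=a0 if a is None else a
    t=np.radians(a); d=np.array([x,y,z])-s["tcp_pos"]
    print("yaw units %.2f then tool shift x %.4f y %.4f z %.4f"%((a0-a)/5,-np.sin(t)*d[0]+np.cos(t)*d[1],np.cos(t)*d[0]+np.sin(t)*d[1],-d[2]))
E
python3 - <<'E'
from h import *
go(.639,.280,.035)
im=snap("scene","s1").astype(int); m=np.zeros(im.shape[:2],bool); m[240:340,280:380]=1
print(rect("scene",m&(im.min(2)>185),.07)); snap("top","t1")
E
```

```text
t 2.35 tcp [0.5485 0.3357 0.23  ] ang -12.59 F [-0.9 -0.1  0.3] M [ 0.01 -0.03 -0.  ] open 0.0856 gf 0.0 q6 2.22
yaw units 0.00 then tool shift x -0.0346 y 0.1005 z 0.1950
((640.8870239257812, 289.041015625), (65.37113952636719, 59.22085189819336), 77.557861328125)
```

View pics/s1.png

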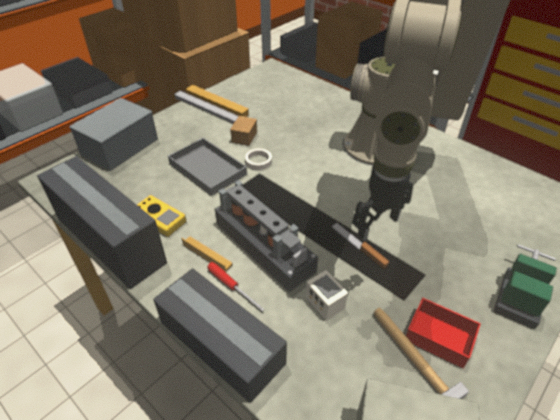

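The contactor has not moved; it is at (327,292) with the gripper's shadow falling on it. I'll move over it and descend.

jog_arm:
  commands:
    - {"jaw": -1, "x": -0.0115, "y": 0.0335, "z": 0, "yaw": 0}
    - {"jaw": -1, "x": -0.0115, "y": 0.0335, "z": 0, "yaw": 0}
    - {"jaw": -1, "x": -0.0115, "y": 0.0335, "z": 0, "yaw": 0}
    - {"jaw": -1, "x": 0, "y": 0, "z": 0, "yaw": 0}
    - {"jaw": -1, "x": 0, "y": 0, "z": 0.03, "yaw": 0}
    - {"jaw": -1, "x": 0, "y": 0, "z": 0.03, "yaw": 0}
    - {"jaw": -1, "x": 0, "y": 0, "z": 0.03, "yaw": 0}
    - {"jaw": -1, "x": 0, "y": 0, "z": 0, "yaw": 0}

```text
t: 3.12
tcp_pos: [0.6285, 0.2848, 0.1341]
orientation: [[0.21, 0.978, -0.012], [0.978, -0.21, -0.003], [-0.006, -0.011, -1.0]]
force: [-1.9, -0.1, -1.2]
opening: 0.0855
gripper_force: 0.0
```

Run:
```python
from h import *
go(.639,.280,.035,-12.4)
snap("scene","s2"); a=cv2.imread("pics/s2.png")[200:340,260:420]; cv2.imwrite("pics/s2c.png",cv2.resize(a,None,fx=4,fy=4))
```

```text
t 3.12 tcp [0.6285 0.2848 0.1341] ang -12.15 F [-1.9 -0.1 -1.2] M [-0.01  0.06 -0.02] open 0.0855 gf 0.0 q6 2.09
yaw units 0.05 then tool shift x -0.0024 y 0.0113 z 0.0991
```

View pics/s2c.png

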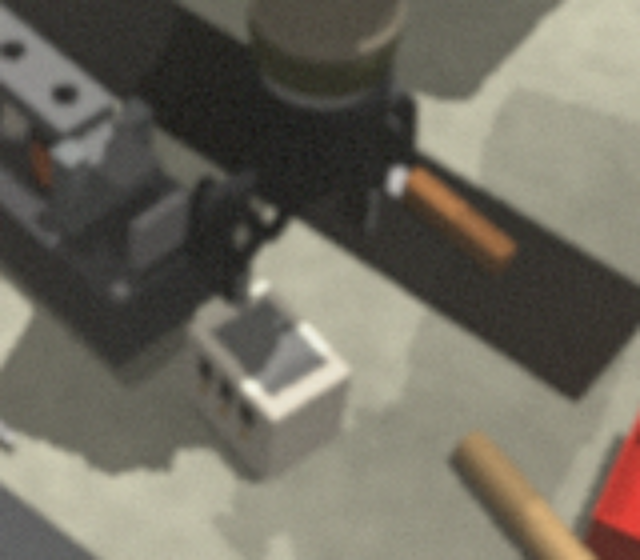

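jog_arm:
  commands:
    - {"jaw": -1, "x": 0, "y": 0, "z": 0, "yaw": 0}
    - {"jaw": -1, "x": 0, "y": 0, "z": 0, "yaw": 0}

```text
t: 3.33
tcp_pos: [0.6346, 0.286, 0.1441]
orientation: [[0.211, 0.977, 0.003], [0.977, -0.211, 0.001], [0.002, 0.003, -1.0]]
force: [-0.6, -0.4, 1.3]
opening: 0.0855
gripper_force: 0.0
```

Run:
```python
from h import *
go(.639,.280,.035,-12.4); p=telemetry.read_state()["tcp_pos"]; print(proj("scene",p),(proj("scene",p)-[260,200])*4, (proj("scene",[.639,.28,.07])-[260,200])*4)
```

```text
t 3.33 tcp [0.6346 0.286  0.1441] ang -12.20 F [-0.6 -0.4  1.3] M [0.03 0.02 0.  ] open 0.0855 gf 0.0 q6 2.09
yaw units 0.04 then tool shift x -0.0049 y 0.0056 z 0.1091
[332.01462179 267.45995776] [288.05848718 269.83983104] [265.81630749 346.06944808]
```

jog_arm:
  commands:
    - {"jaw": -1, "x": -0.0049, "y": 0.005, "z": 0, "yaw": 0}
    - {"jaw": -1, "x": 0, "y": 0, "z": 0.018, "yaw": 0}
    - {"jaw": -1, "x": 0, "y": 0, "z": 0.018, "yaw": 0}
    - {"jaw": -1, "x": 0, "y": 0, "z": 0.018, "yaw": 0}
    - {"jaw": -1, "x": 0, "y": 0, "z": 0.018, "yaw": 0}
    - {"jaw": -1, "x": 0, "y": 0, "z": 0.018, "yaw": 0}
    - {"jaw": -1, "x": 0, "y": 0, "z": 0.018, "yaw": 0}
    - {"jaw": -1, "x": 0, "y": 0, "z": 0, "yaw": 0}
    - {"jaw": -1, "x": 0, "y": 0, "z": 0, "yaw": 0}

```text
t: 4.08
tcp_pos: [0.6379, 0.2787, 0.0339]
orientation: [[0.213, 0.977, -0.0], [0.977, -0.213, -0.0], [-0.0, -0.0, -1.0]]
force: [0.5, 0.0, 0.1]
opening: 0.0854
gripper_force: 0.0
```

jog_arm:
  commands:
    - {"jaw": 1, "x": 0, "y": 0, "z": 0, "yaw": 0}
    - {"jaw": 1, "x": 0, "y": 0, "z": 0, "yaw": 0}
    - {"jaw": 1, "x": 0, "y": 0, "z": 0, "yaw": 0}
    - {"jaw": 1, "x": 0, "y": 0, "z": 0, "yaw": 0}
    - {"jaw": 1, "x": 0, "y": 0, "z": 0, "yaw": 0}
    - {"jaw": 1, "x": 0, "y": 0, "z": 0, "yaw": 0}

```text
t: 4.58
tcp_pos: [0.6393, 0.2795, 0.0359]
orientation: [[0.213, 0.977, 0.004], [0.977, -0.213, 0.001], [0.002, 0.004, -1.0]]
force: [0.2, -0.5, 5.9]
opening: 0.0613
gripper_force: 67.8
```

jog_arm:
  commands:
    - {"jaw": 1, "x": 0, "y": 0, "z": -0.02, "yaw": 0}
    - {"jaw": 1, "x": 0, "y": 0, "z": -0.02, "yaw": 0}
    - {"jaw": 1, "x": 0, "y": 0, "z": -0.02, "yaw": 0}
    - {"jaw": 1, "x": 0, "y": 0, "z": -0.005, "yaw": 0}
    - {"jaw": 1, "x": 0, "y": 0, "z": 0, "yaw": -0.8}
    - {"jaw": 1, "x": 0, "y": 0, "z": 0, "yaw": -0.8}
    - {"jaw": 1, "x": 0, "y": 0, "z": 0, "yaw": -0.8}
    - {"jaw": 1, "x": 0, "y": -0.02, "z": 0, "yaw": 0}
    - {"jaw": 1, "x": 0, "y": -0.03, "z": 0, "yaw": 0}
    - {"jaw": 1, "x": 0, "y": -0.03, "z": 0, "yaw": 0}

```text
t: 5.42
tcp_pos: [0.5568, 0.279, 0.097]
orientation: [[0.006, 1.0, -0.001], [1.0, -0.006, -0.0], [-0.0, -0.001, -1.0]]
force: [-0.9, 0.4, -2.8]
opening: 0.0609
gripper_force: 67.2
```

jog_arm:
  commands:
    - {"jaw": 1, "x": 0, "y": -0.03, "z": 0, "yaw": 0}
    - {"jaw": 1, "x": 0, "y": -0.03, "z": 0, "yaw": 0}
    - {"jaw": 1, "x": 0, "y": -0.03, "z": 0, "yaw": 0}
    - {"jaw": 1, "x": 0, "y": -0.02, "z": 0, "yaw": 0}
    - {"jaw": 1, "x": -0.02, "y": 0, "z": 0, "yaw": 0}
    - {"jaw": 1, "x": -0.03, "y": 0, "z": 0, "yaw": 0}
    - {"jaw": 1, "x": -0.03, "y": 0, "z": 0, "yaw": 0}
    - {"jaw": 1, "x": -0.03, "y": 0, "z": 0, "yaw": 0}
    - {"jaw": 1, "x": -0.03, "y": 0, "z": 0, "yaw": 0}
    - {"jaw": 1, "x": -0.03, "y": 0, "z": 0, "yaw": 0}

```text
t: 6.25
tcp_pos: [0.4462, 0.1087, 0.0979]
orientation: [[0.004, 1.0, -0.0], [1.0, -0.004, 0.0], [0.0, -0.0, -1.0]]
force: [0.8, 0.1, -2.9]
opening: 0.061
gripper_force: 67.2
```

jog_arm:
  commands:
    - {"jaw": 1, "x": -0.03, "y": 0, "z": 0, "yaw": 0}
    - {"jaw": 1, "x": -0.03, "y": 0, "z": 0, "yaw": 0}
    - {"jaw": 1, "x": -0.03, "y": 0, "z": 0, "yaw": 0}
    - {"jaw": 1, "x": -0.03, "y": 0, "z": 0, "yaw": 0}
    - {"jaw": 1, "x": -0.03, "y": 0, "z": 0, "yaw": 0}
    - {"jaw": 1, "x": -0.03, "y": 0, "z": 0, "yaw": 0}
    - {"jaw": 1, "x": -0.03, "y": 0, "z": 0, "yaw": 0}
    - {"jaw": 1, "x": -0.02, "y": 0, "z": 0, "yaw": 0}
    - {"jaw": 1, "x": 0, "y": 0, "z": 0, "yaw": 0}
    - {"jaw": 1, "x": 0, "y": 0, "z": 0, "yaw": 0}

```text
t: 7.08
tcp_pos: [0.4454, -0.1209, 0.0979]
orientation: [[0.007, 1.0, -0.0], [1.0, -0.007, 0.001], [0.001, -0.0, -1.0]]
force: [-0.4, 0.2, -3.1]
opening: 0.0612
gripper_force: 67.2
```

Run:
```python
from h import *
go(.447,-.14,.04,0)
```

```text
t 7.08 tcp [ 0.4454 -0.1209  0.0979] ang -0.42 F [-0.4  0.2 -3.1] M [ 0.01  0.02 -0.02] open 0.0612 gf 67.2 q6 1.14
yaw units -0.08 then tool shift x -0.0191 y 0.0016 z 0.0579
```

jog_arm:
  commands:
    - {"jaw": 1, "x": -0.019, "y": 0.0016, "z": 0, "yaw": 0}
    - {"jaw": 1, "x": 0, "y": 0, "z": 0.02, "yaw": 0}
    - {"jaw": 1, "x": 0, "y": 0, "z": 0.02, "yaw": 0}
    - {"jaw": 1, "x": 0, "y": 0, "z": 0.012, "yaw": 0}
    - {"jaw": 1, "x": 0, "y": 0, "z": 0.004, "yaw": 0}
    - {"jaw": 1, "x": 0, "y": 0, "z": 0.002, "yaw": 0}
    - {"jaw": 1, "x": 0, "y": 0, "z": 0, "yaw": 0}
    - {"jaw": 1, "x": 0, "y": 0, "z": 0, "yaw": 0}

```text
t: 7.75
tcp_pos: [0.4478, -0.1389, 0.0409]
orientation: [[0.004, 1.0, 0.001], [1.0, -0.004, -0.0], [-0.0, 0.001, -1.0]]
force: [-0.3, -0.1, -3.6]
opening: 0.0614
gripper_force: 67.2
```

jog_arm:
  commands:
    - {"jaw": 1, "x": 0, "y": 0, "z": 0.0015, "yaw": 0}
    - {"jaw": 1, "x": 0, "y": 0, "z": 0.001, "yaw": 0}
    - {"jaw": 1, "x": 0, "y": 0, "z": 0, "yaw": 0}
    - {"jaw": -1, "x": 0, "y": 0, "z": 0, "yaw": 0}
    - {"jaw": -1, "x": 0, "y": 0, "z": 0, "yaw": 0}
    - {"jaw": -1, "x": 0, "y": 0, "z": 0, "yaw": 0}
    - {"jaw": -1, "x": 0, "y": 0, "z": 0, "yaw": 0}
    - {"jaw": -1, "x": 0, "y": 0, "z": -0.02, "yaw": 0}
    - {"jaw": -1, "x": 0, "y": 0, "z": -0.03, "yaw": 0}
    - {"jaw": -1, "x": 0, "y": 0, "z": -0.03, "yaw": 0}

```text
t: 8.58
tcp_pos: [0.4462, -0.1386, 0.1179]
orientation: [[0.005, 1.0, -0.002], [1.0, -0.005, 0.001], [0.001, -0.002, -1.0]]
force: [1.4, -0.7, 0.4]
opening: 0.0854
gripper_force: 0.0
```

jog_arm:
  commands:
    - {"jaw": -1, "x": 0, "y": 0, "z": -0.03, "yaw": 0}
    - {"jaw": -1, "x": 0, "y": 0, "z": -0.03, "yaw": 0}
    - {"jaw": -1, "x": 0, "y": 0, "z": -0.03, "yaw": 0}
    - {"jaw": -1, "x": 0, "y": 0, "z": 0, "yaw": 0}

```text
t: 8.92
tcp_pos: [0.4501, -0.1406, 0.2137]
orientation: [[0.005, 1.0, 0.009], [1.0, -0.005, -0.004], [-0.004, 0.009, -1.0]]
force: [0.4, 0.1, 0.1]
opening: 0.0855
gripper_force: 0.0
```

```bash
cat >> h.py <<'E'
def pry():
    im=viewer.camera("top"); cv2.imwrite("pics/tp.png",im); im=im.astype(int); b,g,r=im[...,0],im[...,1],im[...,2]
    m=np.zeros(b.shape,bool); m[217:249,188:352]=1
    h=rect("top",m&(r-b>35),.025); bl=rect("top",m&(r>90)&(abs(r-b)<30),.008); print("handle",h,"blade",bl)
    d=np.array(bl[0])-h[0]; print("dir of pry x deg %.1f len %.1f"%(np.degrees(np.arctan2(d[1],d[0])),np.hypot(*d)))
E
python3 - <<'E'
from h import *
st(); pry()
a=cv2.imread("pics/tp.png")[140:255,180:355]; cv2.imwrite("pics/tpc.png",cv2.resize(a,None,fx=4.5,fy=4.5))
E
```

```text
t 8.92 tcp [ 0.4501 -0.1406  0.2137] ang -0.27 F [0.4 0.1 0.1] M [-0.02 -0.04 -0.09] open 0.0855 gf 0.0 q6 1.10
handle ((437.8830261230469, 286.9934997558594), (89.60066986083984, 19.280969619750977), 81.10965728759766) blade ((446.86407470703125, -134.4949951171875), (113.35726928710938, 116.67080688476562), 89.53438568115234)
dir of pry x deg -88.8 len 421.6
```

View pics/tpc.png

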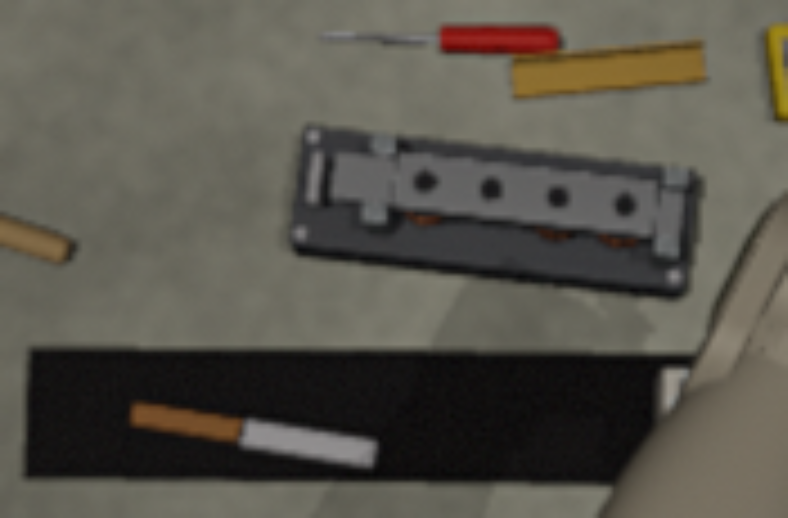

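The contactor is on the mat at the right edge, and the pry bar has not moved (handle at (131–242,~422)). Next I'll go to the handle.

jog_arm:
  commands:
    - {"jaw": -1, "x": 0, "y": 0, "z": 0, "yaw": 0.82}
    - {"jaw": -1, "x": 0, "y": 0, "z": 0, "yaw": 0.82}
    - {"jaw": -1, "x": 0.02, "y": -0.004, "z": 0, "yaw": 0}
    - {"jaw": -1, "x": 0.035, "y": -0.0063, "z": 0, "yaw": 0}
    - {"jaw": -1, "x": 0.035, "y": -0.0063, "z": 0, "yaw": 0}
    - {"jaw": -1, "x": 0.035, "y": -0.0063, "z": 0, "yaw": 0}
    - {"jaw": -1, "x": 0.035, "y": -0.0063, "z": 0, "yaw": 0}
    - {"jaw": -1, "x": 0.035, "y": -0.0063, "z": 0, "yaw": 0}
    - {"jaw": -1, "x": 0.035, "y": -0.0063, "z": 0, "yaw": 0}
    - {"jaw": -1, "x": 0.035, "y": -0.0063, "z": 0, "yaw": 0}

```text
t: 9.8
tcp_pos: [0.4376, 0.1317, 0.2066]
orientation: [[0.148, 0.989, -0.002], [0.989, -0.148, -0.0], [-0.0, -0.002, -1.0]]
force: [0.9, -0.1, -0.5]
opening: 0.0852
gripper_force: 0.0
```

jog_arm:
  commands:
    - {"jaw": -1, "x": 0.035, "y": -0.0063, "z": 0.01, "yaw": 0}
    - {"jaw": -1, "x": 0.035, "y": -0.0063, "z": 0.02, "yaw": 0}
    - {"jaw": -1, "x": 0.035, "y": -0.0063, "z": 0.03, "yaw": 0}
    - {"jaw": -1, "x": 0.02, "y": -0.0063, "z": 0.03, "yaw": 0}
    - {"jaw": -1, "x": 0, "y": 0, "z": 0.03, "yaw": 0}
    - {"jaw": -1, "x": 0, "y": 0, "z": 0, "yaw": 0}
    - {"jaw": -1, "x": 0, "y": 0, "z": 0, "yaw": 0}

```text
t: 10.38
tcp_pos: [0.4298, 0.253, 0.0888]
orientation: [[0.147, 0.989, -0.006], [0.989, -0.147, -0.002], [-0.003, -0.005, -1.0]]
force: [-1.1, 0.3, 0.5]
opening: 0.0853
gripper_force: 0.0
```

Run:
```python
from h import *
go(.436,.277,.006,-8.5)
```

```text
t 10.38 tcp [0.4298 0.253  0.0888] ang -8.43 F [-1.1  0.3  0.5] M [-0.01 -0.01  0.  ] open 0.0853 gf 0.0 q6 2.09
yaw units 0.01 then tool shift x 0.0247 y 0.0026 z 0.0828
```

jog_arm:
  commands:
    - {"jaw": -1, "x": 0.0125, "y": 0.0013, "z": 0, "yaw": 0}
    - {"jaw": -1, "x": 0.0125, "y": 0.0013, "z": 0, "yaw": 0}
    - {"jaw": -1, "x": 0, "y": 0, "z": 0.02, "yaw": 0}
    - {"jaw": -1, "x": 0, "y": 0, "z": 0.02, "yaw": 0}
    - {"jaw": -1, "x": 0, "y": 0, "z": 0.02, "yaw": 0}
    - {"jaw": -1, "x": 0, "y": 0, "z": 0.008, "yaw": 0}
    - {"jaw": -1, "x": 0, "y": 0, "z": 0, "yaw": 0}
    - {"jaw": -1, "x": 0, "y": 0, "z": 0, "yaw": 0}
    - {"jaw": -1, "x": 0, "y": 0, "z": 0, "yaw": 0}

```text
t: 11.13
tcp_pos: [0.44, 0.2787, 0.0245]
orientation: [[0.148, 0.989, 0.002], [0.989, -0.148, 0.001], [0.002, 0.002, -1.0]]
force: [0.0, 0.8, 0.8]
opening: 0.0857
gripper_force: 0.0
```

Run:
```python
from h import *
go(.436,.277,.005,-8.5)
```

```text
t 11.13 tcp [0.44   0.2787 0.0245] ang -8.49 F [0.  0.8 0.8] M [-0.01 -0.01 -0.01] open 0.0857 gf 0.0 q6 2.13
yaw units 0.00 then tool shift x -0.0023 y -0.0037 z 0.0195
```

jog_arm:
  commands:
    - {"jaw": -1, "x": -0.002, "y": -0.0035, "z": 0.008, "yaw": 0}
    - {"jaw": -1, "x": 0, "y": 0, "z": 0.008, "yaw": 0}
    - {"jaw": -1, "x": 0, "y": 0, "z": 0.0035, "yaw": 0}
    - {"jaw": -1, "x": 0, "y": 0, "z": 0, "yaw": 0}
    - {"jaw": -1, "x": 0, "y": 0, "z": 0, "yaw": 0}
    - {"jaw": -1, "x": 0, "y": 0, "z": 0, "yaw": 0}

```text
t: 11.63
tcp_pos: [0.4349, 0.2766, 0.0035]
orientation: [[0.147, 0.989, 0.0], [0.989, -0.147, 0.0], [0.0, -0.0, -1.0]]
force: [0.5, 0.7, -0.1]
opening: 0.0855
gripper_force: 0.0
```

jog_arm:
  commands:
    - {"jaw": 1, "x": 0, "y": 0, "z": 0, "yaw": 0}
    - {"jaw": 1, "x": 0, "y": 0, "z": 0, "yaw": 0}
    - {"jaw": 1, "x": 0, "y": 0, "z": 0, "yaw": 0}
    - {"jaw": 1, "x": 0, "y": 0, "z": 0, "yaw": 0}
    - {"jaw": 1, "x": 0, "y": 0, "z": 0, "yaw": 0}
    - {"jaw": 1, "x": 0, "y": 0, "z": 0, "yaw": 0}
    - {"jaw": 1, "x": 0, "y": 0, "z": 0, "yaw": 0}
    - {"jaw": 1, "x": 0, "y": 0, "z": 0, "yaw": 0}

```text
t: 12.3
tcp_pos: [0.4351, 0.2768, 0.0037]
orientation: [[0.147, 0.989, 0.001], [0.989, -0.147, 0.0], [0.0, 0.001, -1.0]]
force: [-0.1, 0.2, 3.0]
opening: 0.0167
gripper_force: 59.2
```

jog_arm:
  commands:
    - {"jaw": 1, "x": 0, "y": 0, "z": -0.01, "yaw": 0}
    - {"jaw": 1, "x": 0, "y": 0, "z": -0.024, "yaw": 0}
    - {"jaw": 1, "x": 0, "y": 0, "z": -0.024, "yaw": 0}
    - {"jaw": 1, "x": 0, "y": 0, "z": -0.024, "yaw": 0}
    - {"jaw": 1, "x": 0, "y": 0, "z": -0.024, "yaw": -0.43}
    - {"jaw": 1, "x": 0.02, "y": 0, "z": 0, "yaw": 0}
    - {"jaw": 1, "x": 0.03, "y": 0, "z": 0, "yaw": 0}
    - {"jaw": 1, "x": 0.03, "y": 0, "z": 0, "yaw": 0}
    - {"jaw": 1, "x": 0.02, "y": 0, "z": 0, "yaw": 0}
    - {"jaw": 1, "x": 0.005, "y": 0, "z": 0, "yaw": 0}

```text
t: 13.13
tcp_pos: [0.4465, 0.3838, 0.1098]
orientation: [[0.108, 0.994, 0.001], [0.994, -0.108, 0.002], [0.002, 0.001, -1.0]]
force: [0.6, 1.1, -2.0]
opening: 0.0168
gripper_force: 58.7
```

jog_arm:
  commands:
    - {"jaw": 1, "x": 0, "y": 0.02, "z": 0, "yaw": 0}
    - {"jaw": 1, "x": 0, "y": 0.03, "z": 0, "yaw": 0}
    - {"jaw": 1, "x": 0, "y": 0.03, "z": 0, "yaw": 0}
    - {"jaw": 1, "x": 0, "y": 0.03, "z": 0, "yaw": 0}
    - {"jaw": 1, "x": 0, "y": 0.03, "z": 0, "yaw": 0}
    - {"jaw": 1, "x": 0, "y": 0.03, "z": 0, "yaw": 0}
    - {"jaw": 1, "x": 0, "y": 0.02, "z": 0, "yaw": 0}
    - {"jaw": 1, "x": 0, "y": 0.01, "z": 0, "yaw": 0}
    - {"jaw": 1, "x": 0, "y": 0, "z": 0, "yaw": 0}
    - {"jaw": 1, "x": 0, "y": 0, "z": 0, "yaw": 0}

```text
t: 13.97
tcp_pos: [0.6447, 0.3579, 0.1087]
orientation: [[0.111, 0.994, -0.002], [0.994, -0.111, -0.001], [-0.001, -0.002, -1.0]]
force: [-0.5, 0.0, -1.5]
opening: 0.0167
gripper_force: 58.9
```

Run:
```python
from h import *
go(.6068+.109*.33,.0137+.994*.33,.110,-6.3)
snap("scene","s3"); a=cv2.imread("pics/s3.png")[190:340,230:430]; cv2.imwrite("pics/s3c.png",cv2.resize(a,None,fx=4,fy=4,interpolation=cv2.INTER_CUBIC))
```

```text
t 13.97 tcp [0.6447 0.3579 0.1087] ang -6.39 F [-0.5  0.  -1.5] M [ 0.07  0.02 -0.02] open 0.0167 gf 58.9 q6 2.08
yaw units -0.02 then tool shift x -0.0163 y -0.0002 z -0.0013
```

View pics/s3c.png

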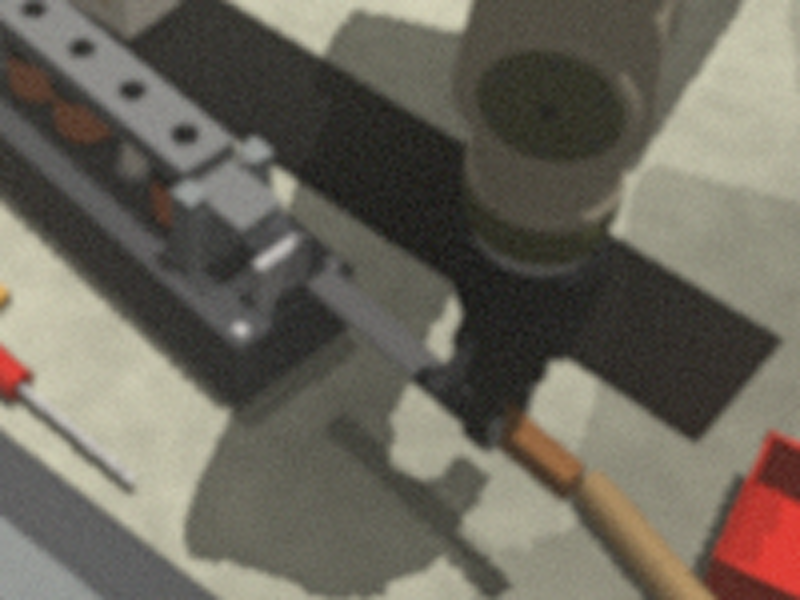

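The blade is held in line with the fulcrum: the tip is near crop (318,275) and the lug at (277,253). I'll compare the tip's height by projection.

Run:
```python
from h import *
s=telemetry.read_state();R=s["orientation"];p=s["tcp_pos"]
for z in (.108,.113,.118):
  for y in(-.01,.01): 
    q=p-R[:,0]*.1446+R[:,1]*y; q[2]=z; print(z,y,(proj("scene",q)-[230,190])*4)
for y in(-.01,.01):
    q=p-R[:,0]*.036+R[:,1]*y; q[2]=.113; print("junction",y,(proj("scene",q)-[230,190])*4)
a=cv2.imread("pics/s3.png")[245:285,295:345]; cv2.imwrite("pics/s3d.png",cv2.resize(a,None,fx=14,fy=14,interpolation=cv2.INTER_CUBIC))
```

```text
0.108 -0.01 [328.3682757  269.18381015]
0.108 0.01 [304.4115263  286.24964572]
0.113 -0.01 [328.75980972 263.89306467]
0.113 0.01 [304.7287004  280.96702335]
0.118 -0.01 [329.15384226 258.56800199]
0.118 0.01 [305.04791948 275.64980858]
junction -0.01 [460.663375   374.37739284]
junction 0.01 [436.5236329  393.48165866]
```

View pics/s3d.png

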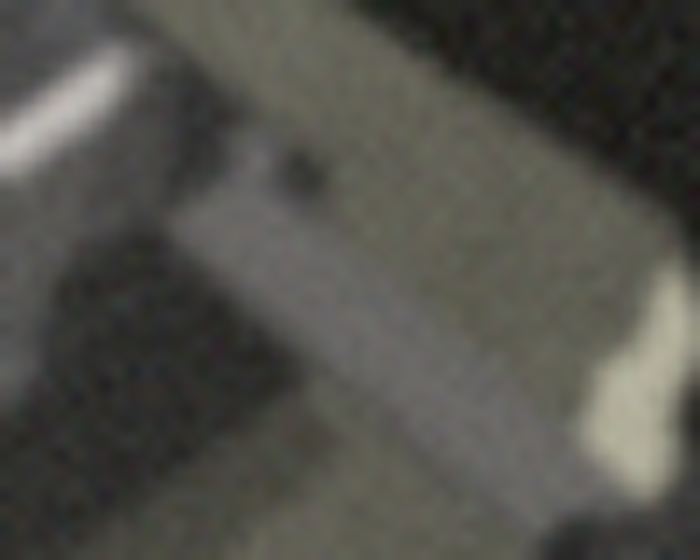

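The tip sits level at about z 0.11, within about 3 mm. I'll raise 1 mm and insert gently.

jog_arm:
  commands:
    - {"jaw": 1, "x": -0.01, "y": 0, "z": -0.001, "yaw": 0}
    - {"jaw": 1, "x": -0.01, "y": 0, "z": 0, "yaw": 0}
    - {"jaw": 1, "x": -0.008, "y": 0, "z": 0, "yaw": 0}
    - {"jaw": 1, "x": -0.006, "y": 0, "z": 0, "yaw": 0}
    - {"jaw": 1, "x": -0.006, "y": 0, "z": 0, "yaw": 0}
    - {"jaw": 1, "x": 0, "y": 0, "z": 0, "yaw": 0}
    - {"jaw": 1, "x": 0, "y": 0, "z": 0, "yaw": 0}

```text
t: 14.6
tcp_pos: [0.6408, 0.3187, 0.1108]
orientation: [[0.111, 0.994, 0.0], [0.994, -0.111, 0.0], [0.0, 0.0, -1.0]]
force: [-0.5, 0.3, -1.4]
opening: 0.017
gripper_force: 58.9
```

Run:
```python
from h import *
go(.6068+.109*.275,.0137+.994*.275,.110,-6.3)
```

```text
t 14.60 tcp [0.6408 0.3187 0.1108] ang -6.36 F [-0.5  0.3 -1.4] M [ 0.09 -0.02 -0.  ] open 0.0170 gf 58.9 q6 2.03
yaw units -0.01 then tool shift x -0.0319 y -0.0005 z 0.0008
```

jog_arm:
  commands:
    - {"jaw": 1, "x": -0.006, "y": -0.0005, "z": 0.0008, "yaw": 0}
    - {"jaw": 1, "x": -0.006, "y": 0, "z": 0, "yaw": 0}
    - {"jaw": 1, "x": -0.006, "y": 0, "z": 0, "yaw": 0}
    - {"jaw": 1, "x": -0.006, "y": 0, "z": 0, "yaw": 0}
    - {"jaw": 1, "x": -0.004, "y": 0, "z": 0, "yaw": 0}
    - {"jaw": 1, "x": -0.003, "y": 0, "z": 0, "yaw": 0}
    - {"jaw": 1, "x": 0, "y": 0, "z": 0, "yaw": 0}
    - {"jaw": 1, "x": 0, "y": 0, "z": 0, "yaw": 0}
    - {"jaw": 1, "x": 0, "y": 0, "z": 0, "yaw": 0}

```text
t: 15.35
tcp_pos: [0.6369, 0.2886, 0.1097]
orientation: [[0.11, 0.994, 0.0], [0.994, -0.11, 0.0], [0.0, 0.0, -1.0]]
force: [-0.1, 0.3, -1.9]
opening: 0.0167
gripper_force: 58.9
```

Run:
```python
from h import *
go(.6068+.109*.275,.0137+.994*.275,.110,-6.3)
snap("scene","s4"); a=cv2.imread("pics/s4.png")[215:290,270:370]; cv2.imwrite("pics/s4c.png",cv2.resize(a,None,fx=8,fy=8,interpolation=cv2.INTER_CUBIC))
```

```text
t 15.35 tcp [0.6369 0.2886 0.1097] ang -6.32 F [-0.1  0.3 -1.9] M [0.02 0.03 0.05] open 0.0167 gf 58.9 q6 1.99
yaw units -0.00 then tool shift x -0.0015 y 0.0000 z -0.0003
```

View pics/s4c.png

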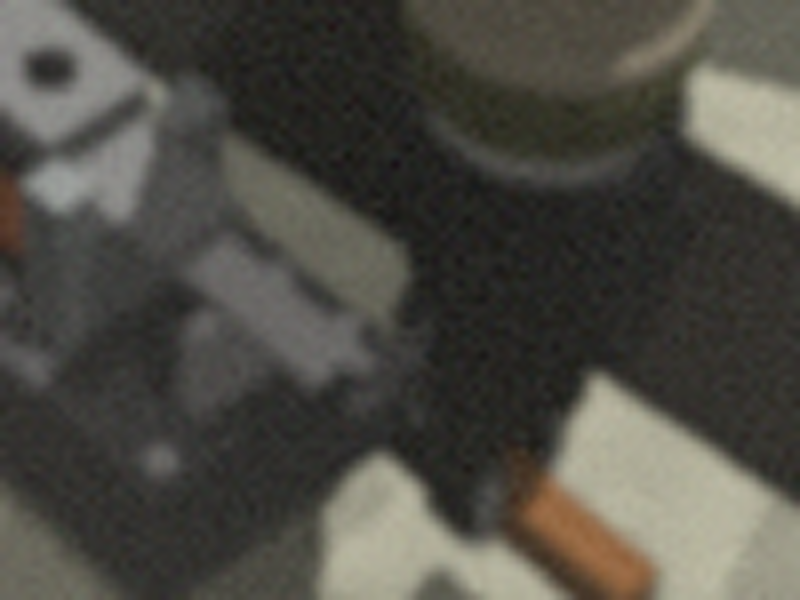

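The blade passes over the lug and under the tongue at crop (230,280), with no contact force. I'll insert 4 mm deeper and then lever down.

jog_arm:
  commands:
    - {"jaw": 1, "x": -0.004, "y": 0, "z": 0, "yaw": 0}
    - {"jaw": 1, "x": 0, "y": 0, "z": 0.005, "yaw": 0}
    - {"jaw": 1, "x": 0, "y": 0, "z": 0.005, "yaw": 0}
    - {"jaw": 1, "x": 0, "y": 0, "z": 0.005, "yaw": 0}
    - {"jaw": 1, "x": 0, "y": 0, "z": 0, "yaw": 0}

```text
t: 15.82
tcp_pos: [0.6365, 0.2848, 0.094]
orientation: [[0.109, 0.994, 0.0], [0.994, -0.109, 0.0], [0.0, 0.0, -1.0]]
force: [0.9, 1.5, 3.4]
opening: 0.0168
gripper_force: 59.8
```

Run:
```python
from h import *
st()
```

```text
t 15.82 tcp [0.6365 0.2848 0.094 ] ang -6.29 F [0.9 1.5 3.4] M [-0.02 -0.19  0.08] open 0.0168 gf 59.8 q6 1.99
```

jog_arm:
  commands:
    - {"jaw": 1, "x": 0, "y": 0, "z": 0.005, "yaw": 0}
    - {"jaw": 1, "x": 0, "y": 0, "z": 0.005, "yaw": 0}
    - {"jaw": 1, "x": 0, "y": 0, "z": 0.005, "yaw": 0}
    - {"jaw": 1, "x": 0, "y": 0, "z": 0.005, "yaw": 0}
    - {"jaw": 1, "x": 0, "y": 0, "z": 0, "yaw": 0}

```text
t: 16.23
tcp_pos: [0.6365, 0.2846, 0.0738]
orientation: [[0.11, 0.994, 0.0], [0.994, -0.11, 0.0], [0.0, 0.0, -1.0]]
force: [1.4, 1.6, 3.0]
opening: 0.0166
gripper_force: 60.8
```

jog_arm:
  commands:
    - {"jaw": 1, "x": -0.001, "y": 0, "z": 0.005, "yaw": 0}
    - {"jaw": 1, "x": -0.001, "y": 0, "z": 0.005, "yaw": 0}
    - {"jaw": 1, "x": -0.001, "y": 0, "z": 0.004, "yaw": 0}
    - {"jaw": 1, "x": 0, "y": 0, "z": 0, "yaw": 0}
    - {"jaw": 1, "x": 0, "y": 0, "z": 0, "yaw": 0}

```text
t: 16.65
tcp_pos: [0.6356, 0.2814, 0.0599]
orientation: [[0.11, 0.994, -0.001], [0.994, -0.11, -0.0], [-0.0, -0.001, -1.0]]
force: [0.5, 2.7, 1.3]
opening: 0.0166
gripper_force: 61.4
```

Run:
```python
from h import *
st()
snap("scene","s5"); a=cv2.imread("pics/s5.png")[190:320,230:400]; cv2.imwrite("pics/s5c.png",cv2.resize(a,None,fx=4.5,fy=4.5,interpolation=cv2.INTER_CUBIC))
```

```text
t 16.65 tcp [0.6356 0.2814 0.0599] ang -6.32 F [0.5 2.7 1.3] M [ 0.28 -0.12  0.04] open 0.0166 gf 61.4 q6 1.98
```

View pics/s5c.png

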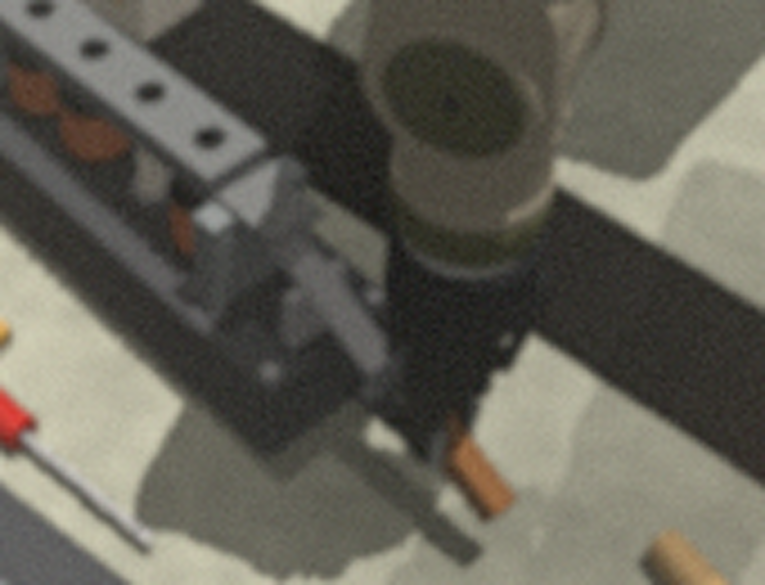

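The bar is tilting over the lug and the keeper end is rising. I'll lower further, then measure the rise from the hole pixels.

jog_arm:
  commands:
    - {"jaw": 1, "x": -0.0015, "y": 0, "z": 0.005, "yaw": 0}
    - {"jaw": 1, "x": -0.002, "y": 0, "z": 0.005, "yaw": 0}
    - {"jaw": 1, "x": -0.002, "y": 0, "z": 0.005, "yaw": 0}
    - {"jaw": 1, "x": 0, "y": 0, "z": 0, "yaw": 0}
    - {"jaw": 1, "x": 0, "y": 0, "z": 0, "yaw": 0}

```text
t: 17.12
tcp_pos: [0.6352, 0.2759, 0.0449]
orientation: [[0.11, 0.994, -0.001], [0.994, -0.11, 0.0], [-0.0, -0.001, -1.0]]
force: [1.2, 3.2, -1.1]
opening: 0.0167
gripper_force: 62.7
```

```bash
cat >> h.py <<'E'
C=np.array([.6068,.0137]);CY=np.array([.1097,.994]);CX=np.array([.994,-.1097])
def holes(im):
    g=cv2.cvtColor(im,cv2.COLOR_BGR2GRAY).astype(float); out=[]
    for k,y in enumerate((-.078,-.026,.026,.078)):
        best=None; q=np.r_[C+CY*y,.140]; u,v=proj("scene",q).round().astype(int)
        w=g[v-6:v+6,u-6:u+6]; bg=np.percentile(w,75); wt=np.clip(bg*.72-w,0,None); yy,xx=np.mgrid[v-6:v+6,u-6:u+6]
        wt*=np.hypot(xx-u,yy-v)<6
        out.append(((wt*xx).sum()/wt.sum(),(wt*yy).sum()/wt.sum()))
    return np.array(out)
E
python3 - <<'E'
from h import *
st(); im=snap("scene","s6")
for f in("scene0","s4","s5","s6"):
    print(f,holes(cv2.imread(f"pics/{f}.png")).round(2).tolist())
print([(proj("scene",np.r_[C+CY*.078,z])).round(2).tolist() for z in(.137,.142,.147)])
E
```

```text
t 17.12 tcp [0.6352 0.2759 0.0449] ang -6.33 F [ 1.2  3.2 -1.1] M [ 0.39 -0.11  0.07] open 0.0167 gf 62.7 q6 1.98
scene0 [[238.02, 191.7], [249.97, 201.61], [262.56, 212.17], [275.73, 223.12]]
s4 [[238.07, 191.71], [249.93, 201.59], [262.56, 212.18], [275.69, 223.15]]
s5 [[238.47, 191.42], [250.44, 200.47], [262.81, 210.32], [275.6, 220.97]]
s6 [[238.41, 191.11], [250.25, 200.13], [262.31, 210.11], [275.12, 220.97]]
[[275.24, 223.36], [275.22, 221.98], [275.2, 220.59]]
```

Run:
```python
import cv2,numpy as np
o=[]
for f in("scene0","s6"):
    a=cv2.imread(f"pics/{f}.png")[180:275,228:323]; o.append(cv2.resize(a,(400,400),interpolation=cv2.INTER_CUBIC))
cv2.imwrite("pics/cmp.png",cv2.convertScaleAbs(np.hstack(o),alpha=1.3,beta=10))
```

```text
(no output)
```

View pics/cmp.png

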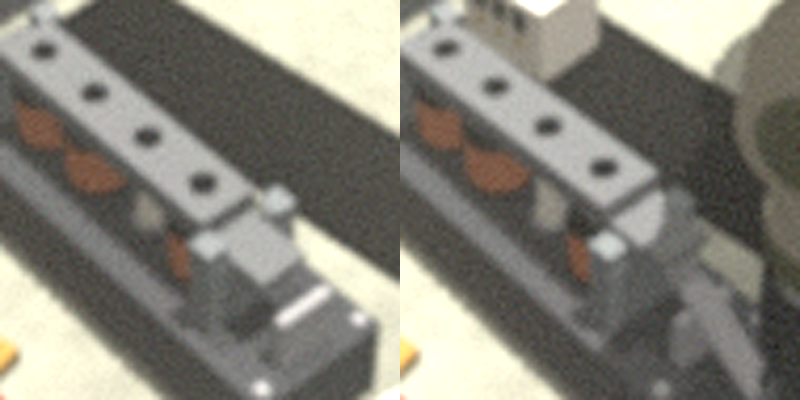

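The keeper end rose about 14 crop px (about 12–13 mm) compared with the start, so the catch is released. I'll pull the bar straight out and slightly down.

jog_arm:
  commands:
    - {"jaw": 1, "x": 0.006, "y": 0, "z": 0.002, "yaw": 0}
    - {"jaw": 1, "x": 0.006, "y": 0, "z": 0.002, "yaw": 0}
    - {"jaw": 1, "x": 0.006, "y": 0, "z": 0.002, "yaw": 0}
    - {"jaw": 1, "x": 0.01, "y": 0, "z": 0.002, "yaw": 0}
    - {"jaw": 1, "x": 0.015, "y": 0, "z": 0, "yaw": 0}
    - {"jaw": 1, "x": 0.02, "y": 0, "z": 0, "yaw": 0}
    - {"jaw": 1, "x": 0.02, "y": 0, "z": 0, "yaw": 0}
    - {"jaw": 1, "x": 0, "y": 0, "z": 0, "yaw": 0}

```text
t: 17.83
tcp_pos: [0.6443, 0.363, 0.0371]
orientation: [[0.106, 0.994, 0.0], [0.994, -0.106, 0.002], [0.002, 0.0, -1.0]]
force: [0.1, 0.1, -1.2]
opening: 0.0168
gripper_force: 62.5
```

```bash
cat >> h.py <<'E'
def holes2(im):
    g=cv2.cvtColor(im,cv2.COLOR_BGR2GRAY).astype(np.uint8); m=(g<62).astype(np.uint8); m[:180]=0;m[235:]=0;m[:,:230]=0;m[:,290:]=0
    n,l,s,c=cv2.connectedComponentsWithStats(m); return [(c[i].round(1).tolist(),int(s[i,4])) for i in range(1,n) if 6<s[i,4]<60]
E
python3 - <<'E'
from h import *
st(); im=snap("scene","s7")
for f in("scene0","s6","s7"): print(f,holes2(cv2.imread(f"pics/{f}.png")))
E
```

```text
t 17.83 tcp [0.6443 0.363  0.0371] ang -6.11 F [ 0.1  0.1 -1.2] M [ 0.01  0.01 -0.01] open 0.0168 gf 62.5 q6 2.08
scene0 [([249.7, 201.6], 7), ([262.5, 212.2], 10), ([275.6, 223.1], 11), ([269.2, 231.9], 29)]
s6 [([234.2, 202.1], 47), ([262.7, 209.6], 7), ([276.0, 219.5], 10), ([270.8, 231.1], 55)]
s7 [([250.3, 200.4], 7), ([263.0, 210.0], 9), ([275.9, 220.2], 11), ([270.4, 230.8], 55)]
```

The holes settle at a rise equal to about 12.4 mm at the snap, so the bar is loose and rests above the balls. Next the pry bar goes back to the mat.

jog_arm:
  commands:
    - {"jaw": 1, "x": 0, "y": 0, "z": -0.02, "yaw": 0}
    - {"jaw": 1, "x": 0, "y": 0, "z": -0.025, "yaw": 0}
    - {"jaw": 1, "x": 0, "y": 0, "z": -0.025, "yaw": 0}
    - {"jaw": 1, "x": 0, "y": 0, "z": -0.01, "yaw": 0}
    - {"jaw": 1, "x": 0, "y": 0, "z": 0, "yaw": -0.6}
    - {"jaw": 1, "x": 0, "y": 0, "z": 0, "yaw": -0.6}
    - {"jaw": 1, "x": -0.005, "y": -0.02, "z": 0, "yaw": 0}
    - {"jaw": 1, "x": -0.005, "y": -0.03, "z": 0, "yaw": 0}
    - {"jaw": 1, "x": -0.005, "y": -0.03, "z": 0, "yaw": 0}
    - {"jaw": 1, "x": 0, "y": -0.03, "z": 0, "yaw": 0}

```text
t: 18.72
tcp_pos: [0.533, 0.3425, 0.1165]
orientation: [[0.007, 1.0, -0.001], [1.0, -0.007, -0.001], [-0.001, -0.001, -1.0]]
force: [-0.5, 0.5, -1.8]
opening: 0.0168
gripper_force: 62.6
```

jog_arm:
  commands:
    - {"jaw": 1, "x": 0, "y": -0.03, "z": 0, "yaw": 0}
    - {"jaw": 1, "x": 0, "y": -0.03, "z": 0, "yaw": 0}
    - {"jaw": 1, "x": 0, "y": -0.02, "z": 0.01, "yaw": 0}
    - {"jaw": 1, "x": 0, "y": -0.007, "z": 0.02, "yaw": 0}
    - {"jaw": 1, "x": 0, "y": 0, "z": 0.02, "yaw": 0}
    - {"jaw": 1, "x": 0, "y": 0, "z": 0, "yaw": 0}
    - {"jaw": 1, "x": 0, "y": 0, "z": 0, "yaw": 0}

```text
t: 19.3
tcp_pos: [0.4464, 0.3438, 0.0666]
orientation: [[0.006, 1.0, -0.002], [1.0, -0.006, -0.002], [-0.002, -0.002, -1.0]]
force: [-0.4, -0.9, -1.2]
opening: 0.0166
gripper_force: 62.5
```

Run:
```python
from h import *
go(.447,.345,.005,0)
```

```text
t 19.30 tcp [0.4464 0.3438 0.0666] ang -0.33 F [-0.4 -0.9 -1.2] M [ 0.07 -0.03  0.02] open 0.0166 gf 62.5 q6 2.09
yaw units -0.07 then tool shift x 0.0012 y 0.0006 z 0.0616
```

jog_arm:
  commands:
    - {"jaw": 1, "x": 0, "y": 0, "z": 0.015, "yaw": 0}
    - {"jaw": 1, "x": 0, "y": 0, "z": 0.015, "yaw": 0}
    - {"jaw": 1, "x": 0, "y": 0, "z": 0.004, "yaw": 0}
    - {"jaw": 1, "x": 0, "y": 0, "z": 0.004, "yaw": 0}
    - {"jaw": 1, "x": 0, "y": 0, "z": 0.004, "yaw": 0}
    - {"jaw": 1, "x": 0, "y": 0, "z": 0.004, "yaw": 0}
    - {"jaw": 1, "x": 0, "y": 0, "z": 0, "yaw": 0}

```text
t: 19.88
tcp_pos: [0.4506, 0.3441, 0.0255]
orientation: [[0.007, 1.0, 0.006], [1.0, -0.007, -0.0], [-0.0, 0.006, -1.0]]
force: [-0.4, -7.1, 14.4]
opening: 0.0166
gripper_force: 65.0
```

jog_arm:
  commands:
    - {"jaw": 1, "x": 0, "y": 0, "z": 0.003, "yaw": 0}
    - {"jaw": 1, "x": 0, "y": 0, "z": 0.003, "yaw": 0}
    - {"jaw": 1, "x": 0, "y": 0, "z": 0.003, "yaw": 0}
    - {"jaw": 1, "x": 0, "y": 0, "z": 0.003, "yaw": 0}
    - {"jaw": 1, "x": 0, "y": 0, "z": 0.002, "yaw": 0}
    - {"jaw": 1, "x": 0, "y": 0, "z": 0, "yaw": 0}
    - {"jaw": 1, "x": 0, "y": 0, "z": 0, "yaw": 0}

```text
t: 20.47
tcp_pos: [0.4513, 0.3449, 0.0114]
orientation: [[0.007, 1.0, 0.007], [1.0, -0.007, 0.001], [0.001, 0.007, -1.0]]
force: [0.4, -5.6, 10.6]
opening: 0.0168
gripper_force: 66.3
```

Force is as expected while the bar levels. I'll press the last 6 mm, release and rise.

jog_arm:
  commands:
    - {"jaw": 1, "x": 0, "y": 0, "z": 0.003, "yaw": 0}
    - {"jaw": 1, "x": 0, "y": 0, "z": 0.003, "yaw": 0}
    - {"jaw": 1, "x": 0, "y": 0, "z": 0.001, "yaw": 0}
    - {"jaw": 1, "x": 0, "y": 0, "z": 0, "yaw": 0}
    - {"jaw": -1, "x": 0, "y": 0, "z": 0, "yaw": 0}
    - {"jaw": -1, "x": 0, "y": 0, "z": 0, "yaw": 0}
    - {"jaw": -1, "x": 0, "y": 0, "z": 0, "yaw": 0}
    - {"jaw": -1, "x": 0, "y": 0, "z": 0, "yaw": 0}

```text
t: 21.13
tcp_pos: [0.4478, 0.3448, 0.0009]
orientation: [[0.006, 1.0, 0.0], [1.0, -0.006, 0.0], [0.0, 0.0, -1.0]]
force: [0.0, -0.1, -0.1]
opening: 0.0646
gripper_force: 0.0
```

jog_arm:
  commands:
    - {"jaw": -1, "x": 0, "y": 0, "z": -0.01, "yaw": 0}
    - {"jaw": -1, "x": 0, "y": 0, "z": -0.02, "yaw": 0}
    - {"jaw": -1, "x": 0, "y": 0, "z": -0.035, "yaw": 0}
    - {"jaw": -1, "x": 0, "y": 0, "z": -0.035, "yaw": 0}
    - {"jaw": -1, "x": 0, "y": 0, "z": -0.035, "yaw": 0}
    - {"jaw": -1, "x": 0, "y": 0, "z": -0.035, "yaw": 0}
    - {"jaw": -1, "x": 0, "y": 0, "z": -0.03, "yaw": 0.6}
    - {"jaw": -1, "x": 0, "y": 0, "z": 0, "yaw": 0.6}
    - {"jaw": -1, "x": 0, "y": 0, "z": 0, "yaw": 0}

```text
t: 21.88
tcp_pos: [0.4487, 0.3454, 0.2039]
orientation: [[0.111, 0.994, 0.005], [0.994, -0.111, 0.003], [0.003, 0.004, -1.0]]
force: [0.4, -0.6, -0.5]
opening: 0.0852
gripper_force: 0.0
```

Run:
```python
from h import *
pry(); go(*(C+CY*.026),.20,-6.3); print(holes2(snap("scene","s8")))
```

```text
handle ((451.3426208496094, 338.01910400390625), (18.418161392211914, 66.40506744384766), 0.5394509434700012) blade ((454.220458984375, -145.44839477539062), (62.902732849121094, 85.38236999511719), 0.5808019638061523)
dir of pry x deg -89.7 len 483.5
t 21.93 tcp [0.4478 0.3448 0.2019] ang -6.25 F [-0.2  0.2 -0.9] M [-0.02 -0.   -0.04] open 0.0854 gf 0.0 q6 2.19
yaw units 0.01 then tool shift x -0.2857 y 0.1944 z 0.0019
[([250.3, 200.4], 7), ([276.0, 220.1], 10), ([233.5, 231.1], 59), ([270.8, 231.6], 46)]
```

jog_arm:
  commands:
    - {"jaw": -1, "x": -0.0286, "y": 0.0194, "z": 0, "yaw": 0}
    - {"jaw": -1, "x": -0.0286, "y": 0.0194, "z": 0, "yaw": 0}
    - {"jaw": -1, "x": -0.0286, "y": 0.0194, "z": 0, "yaw": 0}
    - {"jaw": -1, "x": -0.0286, "y": 0.0194, "z": 0, "yaw": 0}
    - {"jaw": -1, "x": -0.0286, "y": 0.0194, "z": 0, "yaw": 0}
    - {"jaw": -1, "x": -0.0286, "y": 0.0194, "z": 0, "yaw": 0}
    - {"jaw": -1, "x": -0.0286, "y": 0.0194, "z": 0, "yaw": 0}
    - {"jaw": -1, "x": -0.0286, "y": 0.0194, "z": 0, "yaw": 0}
    - {"jaw": -1, "x": -0.0286, "y": 0.0194, "z": 0, "yaw": 0}
    - {"jaw": -1, "x": -0.0286, "y": 0.0194, "z": 0, "yaw": 0}

```text
t: 22.82
tcp_pos: [0.6082, 0.0375, 0.1987]
orientation: [[0.109, 0.994, -0.004], [0.994, -0.109, 0.0], [0.0, -0.004, -1.0]]
force: [1.1, 0.2, -0.3]
opening: 0.0854
gripper_force: 0.0
```

jog_arm:
  commands:
    - {"jaw": -1, "x": 0, "y": 0, "z": 0, "yaw": 0}
    - {"jaw": -1, "x": 0, "y": 0, "z": 0, "yaw": 0}
    - {"jaw": -1, "x": 0, "y": 0, "z": 0, "yaw": 0}

```text
t: 23.07
tcp_pos: [0.6077, 0.0391, 0.199]
orientation: [[0.11, 0.994, -0.003], [0.994, -0.11, 0.001], [0.0, -0.004, -1.0]]
force: [0.5, -0.3, 0.2]
opening: 0.0855
gripper_force: 0.0
```

Run:
```python
from h import *
go(*(C+CY*.026),.110,-6.3)
```

```text
t 23.07 tcp [0.6077 0.0391 0.199 ] ang -6.31 F [ 0.5 -0.3  0.2] M [0.   0.04 0.01] open 0.0855 gf 0.0 q6 1.61
yaw units -0.00 then tool shift x 0.0006 y 0.0019 z 0.0890
```

jog_arm:
  commands:
    - {"jaw": -1, "x": 0, "y": 0.0019, "z": 0.02, "yaw": 0}
    - {"jaw": -1, "x": 0, "y": 0, "z": 0.025, "yaw": 0}
    - {"jaw": -1, "x": 0, "y": 0, "z": 0.025, "yaw": 0}
    - {"jaw": -1, "x": 0, "y": 0, "z": 0.015, "yaw": 0}
    - {"jaw": -1, "x": 0, "y": 0, "z": 0.004, "yaw": 0}
    - {"jaw": -1, "x": 0, "y": 0, "z": 0, "yaw": 0}
    - {"jaw": -1, "x": 0, "y": 0, "z": 0, "yaw": 0}

```text
t: 23.65
tcp_pos: [0.6106, 0.0398, 0.1123]
orientation: [[0.108, 0.994, 0.0], [0.994, -0.108, 0.0], [0.0, 0.0, -1.0]]
force: [0.4, -0.3, 0.6]
opening: 0.0854
gripper_force: 0.0
```

jog_arm:
  commands:
    - {"jaw": 1, "x": 0, "y": 0, "z": 0, "yaw": 0}
    - {"jaw": 1, "x": 0, "y": 0, "z": 0, "yaw": 0}
    - {"jaw": 1, "x": 0, "y": 0, "z": 0, "yaw": 0}
    - {"jaw": 1, "x": 0, "y": 0, "z": 0, "yaw": 0}
    - {"jaw": 1, "x": 0, "y": 0, "z": 0, "yaw": 0}
    - {"jaw": 1, "x": 0, "y": 0, "z": 0, "yaw": 0}
    - {"jaw": 1, "x": 0, "y": 0, "z": 0, "yaw": 0}

```text
t: 24.23
tcp_pos: [0.6098, 0.039, 0.1123]
orientation: [[0.11, 0.994, -0.001], [0.994, -0.11, 0.0], [0.0, -0.001, -1.0]]
force: [-4.9, 1.2, 6.4]
opening: 0.043
gripper_force: 63.2
```

Run:
```python
from h import *
st(); print(holes2(snap("scene","s9")))
```

```text
t 24.23 tcp [0.6098 0.039  0.1123] ang -6.30 F [-4.9  1.2  6.4] M [0.11 1.03 0.18] open 0.0430 gf 63.2 q6 1.61
[([238.1, 191.5], 21), ([275.9, 220.5], 14)]
```

jog_arm:
  commands:
    - {"jaw": 1, "x": 0, "y": 0, "z": -0.004, "yaw": 0}
    - {"jaw": 1, "x": 0, "y": 0, "z": -0.006, "yaw": 0}
    - {"jaw": 1, "x": 0, "y": 0, "z": -0.01, "yaw": 0}
    - {"jaw": 1, "x": 0, "y": 0, "z": -0.015, "yaw": 0}
    - {"jaw": 1, "x": 0, "y": 0, "z": -0.015, "yaw": 0}
    - {"jaw": 1, "x": 0, "y": 0, "z": 0, "yaw": 0}
    - {"jaw": 1, "x": 0, "y": 0, "z": 0, "yaw": 0}

```text
t: 24.87
tcp_pos: [0.6122, 0.0386, 0.1631]
orientation: [[0.11, 0.994, 0.004], [0.994, -0.11, -0.0], [0.0, 0.004, -1.0]]
force: [-0.6, -0.1, -0.8]
opening: 0.0428
gripper_force: 62.5
```

Run:
```python
from h import *
go(.447,.073,.12,0); snap("scene","s10")
```

```text
t 24.87 tcp [0.6122 0.0386 0.1631] ang -6.33 F [-0.6 -0.1 -0.8] M [ 0.01 -0.    0.01] open 0.0428 gf 62.5 q6 1.61
yaw units -1.27 then tool shift x 0.0344 y -0.1652 z 0.0431
```

jog_arm:
  commands:
    - {"jaw": 1, "x": 0, "y": 0, "z": 0, "yaw": -0.64}
    - {"jaw": 1, "x": 0, "y": 0, "z": 0, "yaw": -0.63}
    - {"jaw": 1, "x": 0.005, "y": -0.015, "z": 0, "yaw": 0}
    - {"jaw": 1, "x": 0.005, "y": -0.025, "z": 0, "yaw": 0}
    - {"jaw": 1, "x": 0.005, "y": -0.025, "z": 0, "yaw": 0}
    - {"jaw": 1, "x": 0.005, "y": -0.03, "z": 0, "yaw": 0}
    - {"jaw": 1, "x": 0.004, "y": -0.03, "z": 0, "yaw": 0}
    - {"jaw": 1, "x": 0, "y": -0.025, "z": 0, "yaw": 0}
    - {"jaw": 1, "x": 0, "y": -0.015, "z": 0, "yaw": 0}
    - {"jaw": 1, "x": 0, "y": 0, "z": 0, "yaw": 0}

```text
t: 25.75
tcp_pos: [0.4414, 0.0631, 0.1605]
orientation: [[-0.001, 1.0, -0.004], [1.0, 0.001, 0.0], [0.0, -0.004, -1.0]]
force: [-0.5, -0.3, -0.6]
opening: 0.0431
gripper_force: 62.6
```

jog_arm:
  commands:
    - {"jaw": 1, "x": 0, "y": 0, "z": 0.02, "yaw": 0}
    - {"jaw": 1, "x": 0, "y": 0, "z": 0.03, "yaw": 0}
    - {"jaw": 1, "x": 0, "y": 0, "z": 0.03, "yaw": 0}
    - {"jaw": 1, "x": 0, "y": 0, "z": 0.03, "yaw": 0}
    - {"jaw": 1, "x": 0, "y": 0, "z": 0.02, "yaw": 0}
    - {"jaw": 1, "x": 0, "y": 0, "z": 0.01, "yaw": 0}
    - {"jaw": 1, "x": 0, "y": 0, "z": 0, "yaw": 0}
    - {"jaw": 1, "x": 0, "y": 0, "z": 0, "yaw": 0}
    - {"jaw": 1, "x": 0, "y": 0, "z": 0, "yaw": 0}

```text
t: 26.5
tcp_pos: [0.4468, 0.0626, 0.0221]
orientation: [[-0.0, 1.0, 0.001], [1.0, 0.0, 0.0], [0.0, 0.001, -1.0]]
force: [1.2, 0.3, -0.4]
opening: 0.0435
gripper_force: 62.5
```

Run:
```python
from h import *
go(.447,.063,.001,0)
```

```text
t 26.50 tcp [0.4468 0.0626 0.0221] ang 0.02 F [ 1.2  0.3 -0.4] M [ 0.05 -0.04  0.02] open 0.0435 gf 62.5 q6 1.53
yaw units 0.00 then tool shift x 0.0004 y 0.0002 z 0.0211
```

jog_arm:
  commands:
    - {"jaw": 1, "x": 0, "y": 0, "z": 0.008, "yaw": 0}
    - {"jaw": 1, "x": 0, "y": 0, "z": 0.006, "yaw": 0}
    - {"jaw": 1, "x": 0, "y": 0, "z": 0.004, "yaw": 0}
    - {"jaw": 1, "x": 0, "y": 0, "z": 0.002, "yaw": 0}
    - {"jaw": 1, "x": 0, "y": 0, "z": 0, "yaw": 0}
    - {"jaw": 1, "x": 0, "y": 0, "z": 0, "yaw": 0}

```text
t: 27.0
tcp_pos: [0.4457, 0.0627, 0.0016]
orientation: [[-0.0, 1.0, 0.0], [1.0, 0.0, 0.0], [0.0, 0.0, -1.0]]
force: [-0.5, 0.9, -2.3]
opening: 0.0434
gripper_force: 62.5
```

jog_arm:
  commands:
    - {"jaw": 1, "x": 0, "y": 0, "z": 0.001, "yaw": 0}
    - {"jaw": 1, "x": 0, "y": 0, "z": 0.001, "yaw": 0}
    - {"jaw": 1, "x": 0, "y": 0, "z": 0, "yaw": 0}
    - {"jaw": 1, "x": 0, "y": 0, "z": 0, "yaw": 0}

```text
t: 27.33
tcp_pos: [0.4459, 0.0627, 0.0011]
orientation: [[-0.001, 1.0, 0.001], [1.0, 0.001, -0.0], [-0.0, 0.001, -1.0]]
force: [-4.7, 0.7, 15.1]
opening: 0.043
gripper_force: 72.0
```

jog_arm:
  commands:
    - {"jaw": 1, "x": 0, "y": 0, "z": -0.001, "yaw": 0}
    - {"jaw": -1, "x": 0, "y": 0, "z": 0, "yaw": 0}
    - {"jaw": -1, "x": 0, "y": 0, "z": 0, "yaw": 0}
    - {"jaw": -1, "x": 0, "y": 0, "z": 0, "yaw": 0}
    - {"jaw": -1, "x": 0, "y": 0, "z": 0, "yaw": 0}
    - {"jaw": -1, "x": 0, "y": 0, "z": 0, "yaw": 0}
    - {"jaw": -1, "x": 0, "y": 0, "z": 0, "yaw": 0}
    - {"jaw": -1, "x": 0, "y": 0, "z": -0.02, "yaw": 0}
    - {"jaw": -1, "x": 0, "y": 0, "z": -0.035, "yaw": 0}
    - {"jaw": -1, "x": 0, "y": 0, "z": -0.035, "yaw": 0}

```text
t: 28.17
tcp_pos: [0.4441, 0.0627, 0.0905]
orientation: [[-0.0, 1.0, -0.004], [1.0, 0.0, 0.0], [0.0, -0.004, -1.0]]
force: [0.7, -0.9, -0.6]
opening: 0.0855
gripper_force: 0.0
```

jog_arm:
  commands:
    - {"jaw": -1, "x": 0, "y": 0, "z": -0.035, "yaw": 0}
    - {"jaw": -1, "x": 0, "y": 0, "z": -0.035, "yaw": 0}
    - {"jaw": -1, "x": 0, "y": 0, "z": -0.03, "yaw": 0}
    - {"jaw": -1, "x": 0, "y": 0, "z": 0, "yaw": 0.63}
    - {"jaw": -1, "x": 0, "y": 0, "z": 0, "yaw": 0.63}
    - {"jaw": -1, "x": 0, "y": 0, "z": 0, "yaw": 0}

```text
t: 28.67
tcp_pos: [0.4461, 0.0627, 0.1913]
orientation: [[0.111, 0.994, 0.002], [0.994, -0.111, 0.0], [0.0, 0.002, -1.0]]
force: [-0.3, 0.0, -0.5]
opening: 0.0855
gripper_force: 0.0
```

Run:
```python
from h import *
go(*(C+CY*.078),.18,-6.3); im=snap("scene","s11"); im2=snap("top","t11")
a=im[150:290,220:400]; b=im2[150:250,185:360]
cv2.imwrite("pics/v11.png",np.vstack([cv2.resize(a,(480,373)),cv2.resize(b,(480,226))]) )
# post tops from scene: bright grey blobs expected here
for y in(-.078,-.026,.026,.078): print(proj("scene",np.r_[C+CY*y,.113]).round(1))
```

```text
t 28.67 tcp [0.4461 0.0627 0.1913] ang -6.35 F [-0.3  0.  -0.5] M [-0.02 -0.02  0.02] open 0.0855 gf 0.0 q6 1.64
yaw units -0.01 then tool shift x 0.0469 y 0.1651 z 0.0113
[238.3 198.5]
[250.  208.5]
[262.4 218.9]
[275.3 229.9]
```

View pics/v11.png

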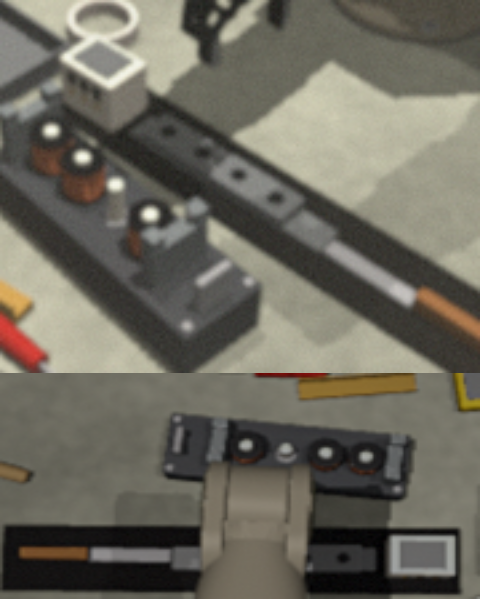

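The contactor, keeper and pry bar lie in a row on the mat. The chokes sit on posts 0, 1 and 3, and post 2 is bare. I'll refine the post tops by a bright mask in both views.

Run:
```python
from h import *
for n,f in(("scene","s11"),("top","t11")):
    g=cv2.imread(f"pics/{f}.png").min(2).astype(float)
    for y in(-.078,-.026,.026,.078):
        u,v=proj(n,np.r_[C+CY*y,.113]).round().astype(int); w=g[v-3:v+4,u-3:u+4]; wt=np.clip(w-np.percentile(w,70),0,None); yy,xx=np.mgrid[v-3:v+4,u-3:u+4]
        p=onz(n,(wt*xx).sum()/wt.sum(),(wt*yy).sum()/wt.sum(),.113)[:2]; print(n,y,p.round(4),"resid carrier x,y mm",((p-C)@CX*1e3).round(1),((p-C)@CY*1e3-y*1e3).round(1))
```

```text
scene -0.078 [ 0.5974 -0.0632] resid carrier x,y mm -0.9 0.5
scene -0.026 [ 0.6031 -0.0113] resid carrier x,y mm -0.9 0.7
scene 0.026 [0.6087 0.0402] resid carrier x,y mm -1.0 0.6
scene 0.078 [0.6147 0.0924] resid carrier x,y mm -0.8 1.0
top -0.078 [ 0.5989 -0.064 ] resid carrier x,y mm 0.7 -0.1
top -0.026 [ 0.6047 -0.0123] resid carrier x,y mm 0.8 -0.1
top 0.026 [0.6102 0.0394] resid carrier x,y mm 0.6 -0.1
top 0.078 [0.6158 0.0904] resid carrier x,y mm 0.5 -0.8
```

jog_arm:
  commands:
    - {"jaw": -1, "x": 0.0094, "y": 0.033, "z": 0, "yaw": 0}
    - {"jaw": -1, "x": 0.0094, "y": 0.033, "z": 0, "yaw": 0}
    - {"jaw": -1, "x": 0.0094, "y": 0.033, "z": 0, "yaw": 0}
    - {"jaw": -1, "x": 0.0094, "y": 0.033, "z": 0, "yaw": 0}
    - {"jaw": -1, "x": 0.0093, "y": 0.033, "z": 0, "yaw": 0}
    - {"jaw": -1, "x": 0, "y": 0, "z": 0, "yaw": 0}
    - {"jaw": -1, "x": 0, "y": 0, "z": 0.02, "yaw": 0}
    - {"jaw": -1, "x": 0, "y": 0, "z": 0.02, "yaw": 0}
    - {"jaw": -1, "x": 0, "y": 0, "z": 0, "yaw": 0}
    - {"jaw": -1, "x": 0, "y": 0, "z": 0, "yaw": 0}

```text
t: 29.6
tcp_pos: [0.6131, 0.0912, 0.1489]
orientation: [[0.108, 0.994, -0.004], [0.994, -0.108, -0.0], [-0.0, -0.004, -1.0]]
force: [-0.7, 0.2, -0.2]
opening: 0.0852
gripper_force: 0.0
```

Run:
```python
from h import *
go(*(C+CY*.078),.074,-6.3)
```

```text
t 29.60 tcp [0.6131 0.0912 0.1489] ang -6.23 F [-0.7  0.2 -0.2] M [-0.02 -0.06 -0.02] open 0.0852 gf 0.0 q6 1.70
yaw units 0.01 then tool shift x 0.0002 y 0.0022 z 0.0749
```

jog_arm:
  commands:
    - {"jaw": -1, "x": 0, "y": 0.002, "z": 0.02, "yaw": 0}
    - {"jaw": -1, "x": 0, "y": 0, "z": 0.02, "yaw": 0}
    - {"jaw": -1, "x": 0, "y": 0, "z": 0.02, "yaw": 0}
    - {"jaw": -1, "x": 0, "y": 0, "z": 0.01, "yaw": 0}
    - {"jaw": -1, "x": 0, "y": 0, "z": 0.005, "yaw": 0}
    - {"jaw": -1, "x": 0, "y": 0, "z": 0, "yaw": 0}
    - {"jaw": -1, "x": 0, "y": 0, "z": 0, "yaw": 0}
    - {"jaw": -1, "x": 0, "y": 0, "z": 0, "yaw": 0}

```text
t: 30.27
tcp_pos: [0.6179, 0.0911, 0.0772]
orientation: [[0.109, 0.994, 0.002], [0.994, -0.109, 0.0], [0.0, 0.002, -1.0]]
force: [-0.6, -0.9, 0.8]
opening: 0.085
gripper_force: 0.0
```

jog_arm:
  commands:
    - {"jaw": 1, "x": 0, "y": 0, "z": 0, "yaw": 0}
    - {"jaw": 1, "x": 0, "y": 0, "z": 0, "yaw": 0}
    - {"jaw": 1, "x": 0, "y": 0, "z": 0, "yaw": 0}
    - {"jaw": 1, "x": 0, "y": 0, "z": 0, "yaw": 0}
    - {"jaw": 1, "x": 0, "y": 0, "z": 0, "yaw": 0}
    - {"jaw": 1, "x": 0, "y": 0, "z": 0, "yaw": 0}
    - {"jaw": 1, "x": 0, "y": 0, "z": 0, "yaw": 0}

```text
t: 30.85
tcp_pos: [0.6168, 0.0912, 0.0766]
orientation: [[0.109, 0.994, 0.0], [0.994, -0.109, 0.0], [0.0, 0.0, -1.0]]
force: [-2.4, 0.4, 6.1]
opening: 0.0459
gripper_force: 61.2
```

jog_arm:
  commands:
    - {"jaw": 1, "x": 0, "y": 0, "z": -0.01, "yaw": 0}
    - {"jaw": 1, "x": 0, "y": 0, "z": -0.02, "yaw": 0}
    - {"jaw": 1, "x": 0, "y": 0, "z": -0.02, "yaw": 0}
    - {"jaw": 1, "x": 0, "y": 0, "z": -0.02, "yaw": 0}
    - {"jaw": 1, "x": 0, "y": 0, "z": -0.02, "yaw": 0}
    - {"jaw": 1, "x": 0, "y": 0, "z": -0.005, "yaw": 0}
    - {"jaw": 1, "x": 0, "y": 0, "z": 0, "yaw": -0.62}
    - {"jaw": 1, "x": 0, "y": 0, "z": 0, "yaw": -0.62}
    - {"jaw": 1, "x": 0, "y": 0, "z": 0, "yaw": 0}

```text
t: 31.6
tcp_pos: [0.6166, 0.0911, 0.1702]
orientation: [[-0.0, 1.0, -0.0], [1.0, 0.0, 0.0], [0.0, -0.0, -1.0]]
force: [-0.4, 0.6, -2.2]
opening: 0.046
gripper_force: 61.7
```

jog_arm:
  commands:
    - {"jaw": 1, "x": -0.02, "y": -0.005, "z": 0, "yaw": 0}
    - {"jaw": 1, "x": -0.031, "y": -0.008, "z": 0, "yaw": 0}
    - {"jaw": 1, "x": -0.031, "y": -0.008, "z": 0, "yaw": 0}
    - {"jaw": 1, "x": -0.031, "y": -0.008, "z": 0, "yaw": 0}
    - {"jaw": 1, "x": -0.031, "y": -0.008, "z": 0, "yaw": 0}
    - {"jaw": 1, "x": -0.031, "y": -0.008, "z": 0, "yaw": 0}
    - {"jaw": 1, "x": -0.031, "y": -0.008, "z": 0, "yaw": 0}
    - {"jaw": 1, "x": -0.031, "y": -0.008, "z": 0, "yaw": 0}
    - {"jaw": 1, "x": -0.031, "y": -0.008, "z": 0, "yaw": 0}
    - {"jaw": 1, "x": -0.031, "y": -0.008, "z": 0, "yaw": 0}

```text
t: 32.43
tcp_pos: [0.5386, -0.2091, 0.17]
orientation: [[0.003, 1.0, -0.001], [1.0, -0.003, 0.001], [0.001, -0.001, -1.0]]
force: [1.1, -0.1, -1.9]
opening: 0.0459
gripper_force: 61.7
```

jog_arm:
  commands:
    - {"jaw": 1, "x": -0.031, "y": -0.008, "z": 0, "yaw": 0}
    - {"jaw": 1, "x": -0.031, "y": -0.008, "z": 0, "yaw": 0}
    - {"jaw": 1, "x": -0.031, "y": -0.008, "z": 0, "yaw": 0}
    - {"jaw": 1, "x": -0.031, "y": -0.008, "z": 0, "yaw": 0}
    - {"jaw": 1, "x": -0.031, "y": -0.008, "z": 0, "yaw": 0}
    - {"jaw": 1, "x": -0.031, "y": -0.008, "z": 0, "yaw": 0}
    - {"jaw": 1, "x": -0.01, "y": -0.003, "z": 0, "yaw": 0}
    - {"jaw": 1, "x": 0, "y": 0, "z": 0, "yaw": 0}
    - {"jaw": 1, "x": 0, "y": 0, "z": 0, "yaw": 0}

```text
t: 33.18
tcp_pos: [0.4876, -0.4037, 0.1697]
orientation: [[0.004, 1.0, -0.001], [1.0, -0.004, 0.002], [0.002, -0.001, -1.0]]
force: [0.3, 0.3, -1.9]
opening: 0.0458
gripper_force: 61.7
```

Run:
```python
from h import *
go(.488,-.40,.018,0)
```

```text
t 33.18 tcp [ 0.4876 -0.4037  0.1697] ang -0.21 F [ 0.3  0.3 -1.9] M [0.07 0.01 0.03] open 0.0458 gf 61.7 q6 0.76
yaw units -0.04 then tool shift x 0.0037 y 0.0004 z 0.1517
```

jog_arm:
  commands:
    - {"jaw": 1, "x": 0.003, "y": 0, "z": 0.02, "yaw": 0}
    - {"jaw": 1, "x": 0, "y": 0, "z": 0.03, "yaw": 0}
    - {"jaw": 1, "x": 0, "y": 0, "z": 0.03, "yaw": 0}
    - {"jaw": 1, "x": 0, "y": 0, "z": 0.03, "yaw": 0}
    - {"jaw": 1, "x": 0, "y": 0, "z": 0.02, "yaw": 0}
    - {"jaw": 1, "x": 0, "y": 0, "z": 0.012, "yaw": 0}
    - {"jaw": 1, "x": 0, "y": 0, "z": 0.005, "yaw": 0}
    - {"jaw": 1, "x": 0, "y": 0, "z": 0.003, "yaw": 0}
    - {"jaw": 1, "x": 0, "y": 0, "z": 0, "yaw": 0}
    - {"jaw": 1, "x": 0, "y": 0, "z": 0, "yaw": 0}

```text
t: 34.02
tcp_pos: [0.4892, -0.4013, 0.0221]
orientation: [[0.001, 1.0, 0.002], [1.0, -0.001, -0.002], [-0.002, 0.002, -1.0]]
force: [0.1, -0.9, -1.4]
opening: 0.046
gripper_force: 61.7
```

jog_arm:
  commands:
    - {"jaw": 1, "x": 0, "y": 0, "z": 0.001, "yaw": 0}
    - {"jaw": 1, "x": 0, "y": 0, "z": 0.001, "yaw": 0}
    - {"jaw": 1, "x": 0, "y": 0, "z": 0, "yaw": 0}
    - {"jaw": 1, "x": 0, "y": 0, "z": 0, "yaw": 0}

```text
t: 34.35
tcp_pos: [0.4884, -0.401, 0.019]
orientation: [[0.001, 1.0, 0.001], [1.0, -0.001, -0.0], [-0.0, 0.001, -1.0]]
force: [-0.4, 0.3, -2.2]
opening: 0.0458
gripper_force: 61.7
```

jog_arm:
  commands:
    - {"jaw": 1, "x": 0, "y": 0, "z": 0.0015, "yaw": 0}
    - {"jaw": 1, "x": 0, "y": 0, "z": 0.0015, "yaw": 0}
    - {"jaw": 1, "x": 0, "y": 0, "z": 0, "yaw": 0}
    - {"jaw": -1, "x": 0, "y": 0, "z": 0, "yaw": 0}
    - {"jaw": -1, "x": 0, "y": 0, "z": 0, "yaw": 0}
    - {"jaw": -1, "x": 0, "y": 0, "z": 0, "yaw": 0}
    - {"jaw": -1, "x": 0, "y": 0, "z": 0, "yaw": 0}
    - {"jaw": -1, "x": 0, "y": 0, "z": 0, "yaw": 0}
    - {"jaw": -1, "x": 0, "y": 0, "z": -0.02, "yaw": 0}
    - {"jaw": -1, "x": 0, "y": 0, "z": -0.03, "yaw": 0}

```text
t: 35.18
tcp_pos: [0.4862, -0.3986, 0.0626]
orientation: [[0.001, 1.0, -0.005], [1.0, -0.001, 0.005], [0.005, -0.005, -1.0]]
force: [0.4, 0.2, 0.1]
opening: 0.0855
gripper_force: 0.0
```

jog_arm:
  commands:
    - {"jaw": -1, "x": 0, "y": 0, "z": -0.035, "yaw": 0}
    - {"jaw": -1, "x": 0, "y": 0, "z": -0.035, "yaw": 0}
    - {"jaw": -1, "x": 0, "y": 0, "z": -0.035, "yaw": 0}
    - {"jaw": -1, "x": 0, "y": 0, "z": 0, "yaw": 0.63}
    - {"jaw": -1, "x": 0, "y": 0, "z": 0, "yaw": 0.63}
    - {"jaw": -1, "x": 0, "y": 0, "z": 0, "yaw": 0}

```text
t: 35.68
tcp_pos: [0.4886, -0.4011, 0.1718]
orientation: [[0.112, 0.994, 0.002], [0.994, -0.112, -0.001], [-0.001, 0.002, -1.0]]
force: [0.1, -0.3, 0.1]
opening: 0.0855
gripper_force: 0.0
```

Run:
```python
from h import *
go(*(C+CY*-.078),.074,-6.3)
```

```text
t 35.68 tcp [ 0.4886 -0.4011  0.1718] ang -6.45 F [ 0.1 -0.3  0.1] M [0.02 0.02 0.01] open 0.0855 gf 0.0 q6 0.87
yaw units -0.03 then tool shift x 0.3473 y 0.0720 z 0.0978
```

jog_arm:
  commands:
    - {"jaw": -1, "x": 0.0347, "y": 0.0072, "z": 0, "yaw": 0}
    - {"jaw": -1, "x": 0.0347, "y": 0.0072, "z": 0, "yaw": 0}
    - {"jaw": -1, "x": 0.0347, "y": 0.0072, "z": 0, "yaw": 0}
    - {"jaw": -1, "x": 0.0347, "y": 0.0072, "z": 0, "yaw": 0}
    - {"jaw": -1, "x": 0.0347, "y": 0.0072, "z": 0, "yaw": 0}
    - {"jaw": -1, "x": 0.0347, "y": 0.0072, "z": 0, "yaw": 0}
    - {"jaw": -1, "x": 0.0347, "y": 0.0072, "z": 0, "yaw": 0}
    - {"jaw": -1, "x": 0.0347, "y": 0.0072, "z": 0, "yaw": 0}
    - {"jaw": -1, "x": 0.0347, "y": 0.0072, "z": 0, "yaw": 0}
    - {"jaw": -1, "x": 0.0347, "y": 0.0072, "z": 0, "yaw": 0}

```text
t: 36.52
tcp_pos: [0.5981, -0.0621, 0.17]
orientation: [[0.109, 0.994, -0.001], [0.994, -0.109, 0.0], [0.0, -0.001, -1.0]]
force: [1.5, 0.1, 0.7]
opening: 0.0852
gripper_force: 0.0
```

jog_arm:
  commands:
    - {"jaw": -1, "x": 0, "y": 0, "z": 0.01, "yaw": 0}
    - {"jaw": -1, "x": 0, "y": 0, "z": 0.01, "yaw": 0}
    - {"jaw": -1, "x": 0, "y": 0, "z": 0, "yaw": 0}
    - {"jaw": -1, "x": 0, "y": 0, "z": 0, "yaw": 0}

```text
t: 36.85
tcp_pos: [0.597, -0.0646, 0.1492]
orientation: [[0.112, 0.994, -0.003], [0.994, -0.112, 0.001], [0.0, -0.003, -1.0]]
force: [0.3, -0.6, -0.2]
opening: 0.0853
gripper_force: 0.0
```

Run:
```python
from h import *
go(*(C+CY*-.078),.075,-6.3)
```

```text
t 36.85 tcp [ 0.597  -0.0646  0.1492] ang -6.40 F [ 0.3 -0.6 -0.2] M [ 0.01 -0.03  0.01] open 0.0853 gf 0.0 q6 1.44
yaw units -0.02 then tool shift x 0.0009 y 0.0011 z 0.0742
```

jog_arm:
  commands:
    - {"jaw": -1, "x": 0.0009, "y": 0, "z": 0.02, "yaw": 0}
    - {"jaw": -1, "x": 0, "y": 0, "z": 0.02, "yaw": 0}
    - {"jaw": -1, "x": 0, "y": 0, "z": 0.02, "yaw": 0}
    - {"jaw": -1, "x": 0, "y": 0, "z": 0.01, "yaw": 0}
    - {"jaw": -1, "x": 0, "y": 0, "z": 0.004, "yaw": 0}
    - {"jaw": -1, "x": 0, "y": 0, "z": 0, "yaw": 0}
    - {"jaw": -1, "x": 0, "y": 0, "z": 0, "yaw": 0}
    - {"jaw": -1, "x": 0, "y": 0, "z": 0, "yaw": 0}

```text
t: 37.52
tcp_pos: [0.5994, -0.0635, 0.078]
orientation: [[0.111, 0.994, 0.002], [0.994, -0.111, -0.0], [-0.0, 0.002, -1.0]]
force: [-0.3, -0.8, 0.6]
opening: 0.0852
gripper_force: 0.0
```

jog_arm:
  commands:
    - {"jaw": 1, "x": 0, "y": 0, "z": 0, "yaw": 0}
    - {"jaw": 1, "x": 0, "y": 0, "z": 0, "yaw": 0}
    - {"jaw": 1, "x": 0, "y": 0, "z": 0, "yaw": 0}
    - {"jaw": 1, "x": 0, "y": 0, "z": 0, "yaw": 0}
    - {"jaw": 1, "x": 0, "y": 0, "z": 0, "yaw": 0}
    - {"jaw": 1, "x": 0, "y": 0, "z": 0, "yaw": 0}
    - {"jaw": 1, "x": 0, "y": 0, "z": 0, "yaw": 0}

```text
t: 38.1
tcp_pos: [0.5991, -0.063, 0.0777]
orientation: [[0.111, 0.994, 0.002], [0.994, -0.111, -0.0], [-0.0, 0.002, -1.0]]
force: [-0.2, 0.8, 6.0]
opening: 0.0459
gripper_force: 61.8
```

jog_arm:
  commands:
    - {"jaw": 1, "x": 0, "y": 0, "z": -0.01, "yaw": 0}
    - {"jaw": 1, "x": 0, "y": 0, "z": -0.02, "yaw": 0}
    - {"jaw": 1, "x": 0, "y": 0, "z": -0.02, "yaw": 0}
    - {"jaw": 1, "x": 0, "y": 0, "z": -0.02, "yaw": 0}
    - {"jaw": 1, "x": 0, "y": 0, "z": -0.02, "yaw": 0}
    - {"jaw": 1, "x": 0, "y": 0, "z": -0.005, "yaw": 0}
    - {"jaw": 1, "x": 0, "y": 0, "z": 0, "yaw": -0.64}
    - {"jaw": 1, "x": 0, "y": 0, "z": 0, "yaw": -0.63}
    - {"jaw": 1, "x": 0, "y": 0, "z": 0, "yaw": 0}

```text
t: 38.85
tcp_pos: [0.598, -0.0629, 0.171]
orientation: [[-0.001, 1.0, -0.001], [1.0, 0.001, 0.0], [0.0, -0.001, -1.0]]
force: [-0.1, 0.8, -2.7]
opening: 0.046
gripper_force: 61.7
```

Run:
```python
from h import *
go(.488,-.338,.016,0)
```

```text
t 38.85 tcp [ 0.598  -0.0629  0.171 ] ang 0.06 F [-0.1  0.8 -2.7] M [ 0.01  0.01 -0.05] open 0.0460 gf 61.7 q6 1.33
yaw units 0.01 then tool shift x -0.2751 y -0.1100 z 0.1550
```

jog_arm:
  commands:
    - {"jaw": 1, "x": -0.0275, "y": -0.011, "z": 0, "yaw": 0}
    - {"jaw": 1, "x": -0.0275, "y": -0.011, "z": 0, "yaw": 0}
    - {"jaw": 1, "x": -0.0275, "y": -0.011, "z": 0, "yaw": 0}
    - {"jaw": 1, "x": -0.0275, "y": -0.011, "z": 0, "yaw": 0}
    - {"jaw": 1, "x": -0.0275, "y": -0.011, "z": 0, "yaw": 0}
    - {"jaw": 1, "x": -0.0275, "y": -0.011, "z": 0, "yaw": 0}
    - {"jaw": 1, "x": -0.0275, "y": -0.011, "z": 0, "yaw": 0}
    - {"jaw": 1, "x": -0.0275, "y": -0.011, "z": 0, "yaw": 0}
    - {"jaw": 1, "x": -0.0275, "y": -0.011, "z": 0, "yaw": 0}
    - {"jaw": 1, "x": -0.0275, "y": -0.011, "z": 0, "yaw": 0}

```text
t: 39.68
tcp_pos: [0.4872, -0.3388, 0.1708]
orientation: [[0.002, 1.0, -0.001], [1.0, -0.002, 0.001], [0.001, -0.001, -1.0]]
force: [0.7, -0.2, -1.6]
opening: 0.0457
gripper_force: 61.7
```

jog_arm:
  commands:
    - {"jaw": 1, "x": 0, "y": 0, "z": 0, "yaw": 0}
    - {"jaw": 1, "x": 0, "y": 0, "z": 0.02, "yaw": 0}
    - {"jaw": 1, "x": 0, "y": 0, "z": 0.03, "yaw": 0}
    - {"jaw": 1, "x": 0, "y": 0, "z": 0.03, "yaw": 0}
    - {"jaw": 1, "x": 0, "y": 0, "z": 0.03, "yaw": 0}
    - {"jaw": 1, "x": 0, "y": 0, "z": 0.02, "yaw": 0}
    - {"jaw": 1, "x": 0, "y": 0, "z": 0.012, "yaw": 0}
    - {"jaw": 1, "x": 0, "y": 0, "z": 0.006, "yaw": 0}
    - {"jaw": 1, "x": 0, "y": 0, "z": 0, "yaw": 0}
    - {"jaw": 1, "x": 0, "y": 0, "z": 0, "yaw": 0}

```text
t: 40.52
tcp_pos: [0.4884, -0.3378, 0.0236]
orientation: [[0.001, 1.0, -0.0], [1.0, -0.001, 0.0], [0.0, -0.0, -1.0]]
force: [0.2, 0.3, -1.4]
opening: 0.0461
gripper_force: 61.8
```

jog_arm:
  commands:
    - {"jaw": 1, "x": 0, "y": 0, "z": 0.001, "yaw": 0}
    - {"jaw": 1, "x": 0, "y": 0, "z": 0.001, "yaw": 0}
    - {"jaw": 1, "x": 0, "y": 0, "z": 0, "yaw": 0}
    - {"jaw": 1, "x": 0, "y": 0, "z": 0, "yaw": 0}

```text
t: 40.85
tcp_pos: [0.4887, -0.3383, 0.0223]
orientation: [[0.0, 1.0, 0.001], [1.0, -0.0, -0.001], [-0.001, 0.001, -1.0]]
force: [0.1, 0.9, -1.3]
opening: 0.0456
gripper_force: 61.8
```

Lower about 5 mm more, release and rise.

jog_arm:
  commands:
    - {"jaw": 1, "x": 0, "y": 0, "z": 0.002, "yaw": 0}
    - {"jaw": 1, "x": 0, "y": 0, "z": 0.002, "yaw": 0}
    - {"jaw": 1, "x": 0, "y": 0, "z": 0.001, "yaw": 0}
    - {"jaw": 1, "x": 0, "y": 0, "z": 0, "yaw": 0}
    - {"jaw": 1, "x": 0, "y": 0, "z": 0, "yaw": 0}

```text
t: 41.27
tcp_pos: [0.4883, -0.3379, 0.0167]
orientation: [[0.0, 1.0, -0.0], [1.0, -0.0, 0.0], [0.0, -0.0, -1.0]]
force: [-1.0, 0.9, 0.8]
opening: 0.0459
gripper_force: 61.9
```

jog_arm:
  commands:
    - {"jaw": -1, "x": 0, "y": 0, "z": 0, "yaw": 0}
    - {"jaw": -1, "x": 0, "y": 0, "z": 0, "yaw": 0}
    - {"jaw": -1, "x": 0, "y": 0, "z": 0, "yaw": 0}
    - {"jaw": -1, "x": 0, "y": 0, "z": 0, "yaw": 0}
    - {"jaw": -1, "x": 0, "y": 0, "z": 0, "yaw": 0}
    - {"jaw": -1, "x": 0, "y": 0, "z": -0.02, "yaw": 0}
    - {"jaw": -1, "x": 0, "y": 0, "z": -0.03, "yaw": 0}
    - {"jaw": -1, "x": 0, "y": 0, "z": -0.035, "yaw": 0}
    - {"jaw": -1, "x": 0, "y": 0, "z": -0.035, "yaw": 0}
    - {"jaw": -1, "x": 0, "y": 0, "z": -0.035, "yaw": 0}

```text
t: 42.1
tcp_pos: [0.488, -0.3377, 0.1731]
orientation: [[0.0, 1.0, -0.0], [1.0, -0.0, 0.0], [0.0, -0.0, -1.0]]
force: [1.6, 0.1, 0.0]
opening: 0.0852
gripper_force: 0.0
```

jog_arm:
  commands:
    - {"jaw": -1, "x": 0, "y": 0, "z": 0, "yaw": 0.63}
    - {"jaw": -1, "x": 0, "y": 0, "z": 0, "yaw": 0.63}
    - {"jaw": -1, "x": 0, "y": 0, "z": 0, "yaw": 0}

```text
t: 42.35
tcp_pos: [0.4887, -0.3383, 0.1727]
orientation: [[0.111, 0.994, 0.002], [0.994, -0.111, -0.001], [-0.001, 0.002, -1.0]]
force: [-0.3, 0.4, -1.2]
opening: 0.0856
gripper_force: 0.0
```

Run:
```python
from h import *
go(*(C+CY*-.026),.074,-6.3)
```

```text
t 42.35 tcp [ 0.4887 -0.3383  0.1727] ang -6.40 F [-0.3  0.4 -1.2] M [-0.01 -0.01  0.02] open 0.0856 gf 0.0 q6 0.94
yaw units -0.02 then tool shift x 0.3369 y 0.0788 z 0.0987
```

jog_arm:
  commands:
    - {"jaw": -1, "x": 0.0337, "y": 0.0079, "z": 0, "yaw": 0}
    - {"jaw": -1, "x": 0.0337, "y": 0.0079, "z": 0, "yaw": 0}
    - {"jaw": -1, "x": 0.0337, "y": 0.0079, "z": 0, "yaw": 0}
    - {"jaw": -1, "x": 0.0337, "y": 0.0079, "z": 0, "yaw": 0}
    - {"jaw": -1, "x": 0.0337, "y": 0.0079, "z": 0, "yaw": 0}
    - {"jaw": -1, "x": 0.0337, "y": 0.0079, "z": 0, "yaw": 0}
    - {"jaw": -1, "x": 0.0337, "y": 0.0079, "z": 0, "yaw": 0}
    - {"jaw": -1, "x": 0.0337, "y": 0.0079, "z": 0, "yaw": 0}
    - {"jaw": -1, "x": 0.0337, "y": 0.0079, "z": 0, "yaw": 0}
    - {"jaw": -1, "x": 0.0337, "y": 0.0079, "z": 0, "yaw": 0}

```text
t: 43.18
tcp_pos: [0.6038, -0.0099, 0.171]
orientation: [[0.108, 0.994, -0.001], [0.994, -0.108, 0.0], [0.0, -0.001, -1.0]]
force: [-0.0, -0.1, -0.3]
opening: 0.0851
gripper_force: 0.0
```

jog_arm:
  commands:
    - {"jaw": -1, "x": 0, "y": 0, "z": 0.01, "yaw": 0}
    - {"jaw": -1, "x": 0, "y": 0, "z": 0.01, "yaw": 0}
    - {"jaw": -1, "x": 0, "y": 0, "z": 0, "yaw": 0}
    - {"jaw": -1, "x": 0, "y": 0, "z": 0, "yaw": 0}

```text
t: 43.52
tcp_pos: [0.6026, -0.0125, 0.1502]
orientation: [[0.111, 0.994, -0.003], [0.994, -0.111, 0.0], [-0.0, -0.003, -1.0]]
force: [-0.3, 0.1, 0.9]
opening: 0.0859
gripper_force: 0.0
```

Run:
```python
from h import *
go(*(C+CY*-.026),.075,-6.3)
```

```text
t 43.52 tcp [ 0.6026 -0.0125  0.1502] ang -6.35 F [-0.3  0.1  0.9] M [-0.05  0.01  0.02] open 0.0859 gf 0.0 q6 1.53
yaw units -0.01 then tool shift x 0.0005 y 0.0013 z 0.0752
```

jog_arm:
  commands:
    - {"jaw": -1, "x": 0, "y": 0, "z": 0.02, "yaw": 0}
    - {"jaw": -1, "x": 0, "y": 0, "z": 0.02, "yaw": 0}
    - {"jaw": -1, "x": 0, "y": 0, "z": 0.02, "yaw": 0}
    - {"jaw": -1, "x": 0, "y": 0, "z": 0.01, "yaw": 0}
    - {"jaw": -1, "x": 0, "y": 0, "z": 0.005, "yaw": 0}
    - {"jaw": -1, "x": 0, "y": 0, "z": 0, "yaw": 0}
    - {"jaw": -1, "x": 0, "y": 0, "z": 0, "yaw": 0}
    - {"jaw": -1, "x": 0, "y": 0, "z": 0, "yaw": 0}

```text
t: 44.18
tcp_pos: [0.6049, -0.0121, 0.078]
orientation: [[0.11, 0.994, 0.002], [0.994, -0.11, -0.0], [-0.0, 0.002, -1.0]]
force: [-0.5, -0.3, 0.4]
opening: 0.0857
gripper_force: 0.0
```

jog_arm:
  commands:
    - {"jaw": 1, "x": 0, "y": 0, "z": 0, "yaw": 0}
    - {"jaw": 1, "x": 0, "y": 0, "z": 0, "yaw": 0}
    - {"jaw": 1, "x": 0, "y": 0, "z": 0, "yaw": 0}
    - {"jaw": 1, "x": 0, "y": 0, "z": 0, "yaw": 0}
    - {"jaw": 1, "x": 0, "y": 0, "z": 0, "yaw": 0}
    - {"jaw": 1, "x": 0, "y": 0, "z": 0, "yaw": 0}
    - {"jaw": 1, "x": 0, "y": 0, "z": 0, "yaw": 0}

```text
t: 44.77
tcp_pos: [0.6046, -0.0117, 0.0777]
orientation: [[0.11, 0.994, 0.002], [0.994, -0.11, -0.0], [0.0, 0.002, -1.0]]
force: [-1.0, 0.0, 6.4]
opening: 0.0457
gripper_force: 61.9
```

jog_arm:
  commands:
    - {"jaw": 1, "x": 0, "y": 0, "z": -0.01, "yaw": 0}
    - {"jaw": 1, "x": 0, "y": 0, "z": -0.02, "yaw": 0}
    - {"jaw": 1, "x": 0, "y": 0, "z": -0.02, "yaw": 0}
    - {"jaw": 1, "x": 0, "y": 0, "z": -0.02, "yaw": 0}
    - {"jaw": 1, "x": 0, "y": 0, "z": -0.02, "yaw": 0}
    - {"jaw": 1, "x": 0, "y": 0, "z": -0.005, "yaw": 0}
    - {"jaw": 1, "x": 0, "y": 0, "z": 0, "yaw": -0.64}
    - {"jaw": 1, "x": 0, "y": 0, "z": 0, "yaw": -0.63}
    - {"jaw": 1, "x": 0, "y": 0, "z": 0, "yaw": 0}

```text
t: 45.52
tcp_pos: [0.6035, -0.0116, 0.1711]
orientation: [[-0.002, 1.0, -0.001], [1.0, 0.002, 0.0], [0.0, -0.001, -1.0]]
force: [0.6, 0.4, -0.6]
opening: 0.0455
gripper_force: 61.6
```

Run:
```python
from h import *
go(.488,-.275,.016,0)
```

```text
t 45.52 tcp [ 0.6035 -0.0116  0.1711] ang 0.11 F [ 0.6  0.4 -0.6] M [-0.02  0.03  0.01] open 0.0455 gf 61.6 q6 1.42
yaw units 0.02 then tool shift x -0.2634 y -0.1155 z 0.1551
```

jog_arm:
  commands:
    - {"jaw": 1, "x": -0.0263, "y": -0.0115, "z": 0, "yaw": 0}
    - {"jaw": 1, "x": -0.0263, "y": -0.0115, "z": 0, "yaw": 0}
    - {"jaw": 1, "x": -0.0263, "y": -0.0115, "z": 0, "yaw": 0}
    - {"jaw": 1, "x": -0.0263, "y": -0.0115, "z": 0, "yaw": 0}
    - {"jaw": 1, "x": -0.0263, "y": -0.0115, "z": 0, "yaw": 0}
    - {"jaw": 1, "x": -0.0263, "y": -0.0115, "z": 0, "yaw": 0}
    - {"jaw": 1, "x": -0.0263, "y": -0.0115, "z": 0, "yaw": 0}
    - {"jaw": 1, "x": -0.0263, "y": -0.0115, "z": 0, "yaw": 0}
    - {"jaw": 1, "x": -0.0263, "y": -0.0115, "z": 0, "yaw": 0}
    - {"jaw": 1, "x": -0.0263, "y": -0.0115, "z": 0, "yaw": 0}

```text
t: 46.35
tcp_pos: [0.4879, -0.2756, 0.1709]
orientation: [[0.001, 1.0, -0.001], [1.0, -0.001, 0.001], [0.001, -0.001, -1.0]]
force: [1.5, -0.0, -1.1]
opening: 0.0461
gripper_force: 61.6
```

jog_arm:
  commands:
    - {"jaw": 1, "x": 0, "y": 0, "z": 0, "yaw": 0}
    - {"jaw": 1, "x": 0, "y": 0, "z": 0.02, "yaw": 0}
    - {"jaw": 1, "x": 0, "y": 0, "z": 0.03, "yaw": 0}
    - {"jaw": 1, "x": 0, "y": 0, "z": 0.03, "yaw": 0}
    - {"jaw": 1, "x": 0, "y": 0, "z": 0.03, "yaw": 0}
    - {"jaw": 1, "x": 0, "y": 0, "z": 0.02, "yaw": 0}
    - {"jaw": 1, "x": 0, "y": 0, "z": 0.012, "yaw": 0}
    - {"jaw": 1, "x": 0, "y": 0, "z": 0.006, "yaw": 0}
    - {"jaw": 1, "x": 0, "y": 0, "z": 0, "yaw": 0}
    - {"jaw": 1, "x": 0, "y": 0, "z": 0, "yaw": 0}

```text
t: 47.18
tcp_pos: [0.4892, -0.2745, 0.0237]
orientation: [[-0.0, 1.0, -0.0], [1.0, 0.0, 0.0], [0.0, -0.0, -1.0]]
force: [-0.1, -0.6, -0.6]
opening: 0.0459
gripper_force: 61.7
```

jog_arm:
  commands:
    - {"jaw": 1, "x": 0, "y": 0, "z": 0.002, "yaw": 0}
    - {"jaw": 1, "x": 0, "y": 0, "z": 0.002, "yaw": 0}
    - {"jaw": 1, "x": 0, "y": 0, "z": 0.001, "yaw": 0}
    - {"jaw": 1, "x": 0, "y": 0, "z": 0, "yaw": 0}
    - {"jaw": 1, "x": 0, "y": 0, "z": 0, "yaw": 0}

```text
t: 47.6
tcp_pos: [0.4892, -0.2748, 0.0189]
orientation: [[-0.0, 1.0, 0.0], [1.0, 0.0, -0.0], [-0.0, 0.0, -1.0]]
force: [0.5, 1.2, -0.4]
opening: 0.046
gripper_force: 61.7
```

jog_arm:
  commands:
    - {"jaw": 1, "x": 0, "y": 0, "z": 0.0015, "yaw": 0}
    - {"jaw": 1, "x": 0, "y": 0, "z": 0.0005, "yaw": 0}
    - {"jaw": 1, "x": 0, "y": 0, "z": 0, "yaw": 0}
    - {"jaw": -1, "x": 0, "y": 0, "z": 0, "yaw": 0}
    - {"jaw": -1, "x": 0, "y": 0, "z": 0, "yaw": 0}
    - {"jaw": -1, "x": 0, "y": 0, "z": 0, "yaw": 0}
    - {"jaw": -1, "x": 0, "y": 0, "z": 0, "yaw": 0}
    - {"jaw": -1, "x": 0, "y": 0, "z": 0, "yaw": 0}
    - {"jaw": -1, "x": 0, "y": 0, "z": -0.02, "yaw": 0}
    - {"jaw": -1, "x": 0, "y": 0, "z": -0.03, "yaw": 0}

```text
t: 48.43
tcp_pos: [0.4868, -0.2731, 0.0642]
orientation: [[-0.0, 1.0, -0.005], [1.0, 0.0, 0.004], [0.004, -0.005, -1.0]]
force: [0.8, 0.1, 0.7]
opening: 0.0855
gripper_force: 0.0
```

jog_arm:
  commands:
    - {"jaw": -1, "x": 0, "y": 0, "z": -0.035, "yaw": 0}
    - {"jaw": -1, "x": 0, "y": 0, "z": -0.035, "yaw": 0}
    - {"jaw": -1, "x": 0, "y": 0, "z": -0.035, "yaw": 0}
    - {"jaw": -1, "x": 0, "y": 0, "z": -0.035, "yaw": 0}
    - {"jaw": -1, "x": 0, "y": -0.02, "z": -0.02, "yaw": 0}
    - {"jaw": -1, "x": 0, "y": -0.02, "z": 0, "yaw": 0}
    - {"jaw": -1, "x": 0, "y": 0, "z": 0, "yaw": 0}

```text
t: 49.02
tcp_pos: [0.4474, -0.2749, 0.2288]
orientation: [[0.001, 1.0, 0.001], [1.0, -0.001, -0.002], [-0.002, 0.001, -1.0]]
force: [0.2, 0.2, -1.0]
opening: 0.0852
gripper_force: 0.0
```

Run:
```python
from h import *
st(); im=snap("scene","s12"); im2=snap("top","t12")
cv2.imwrite("pics/v12.png",np.vstack([cv2.resize(im[120:290,155:405],(540,367)),cv2.resize(im2[150:250,185:440],(540,212))]))
```

```text
t 49.02 tcp [ 0.4474 -0.2749  0.2288] ang -0.03 F [ 0.2  0.2 -1. ] M [-0.03  0.01  0.02] open 0.0852 gf 0.0 q6 0.87
```

View pics/v12.png

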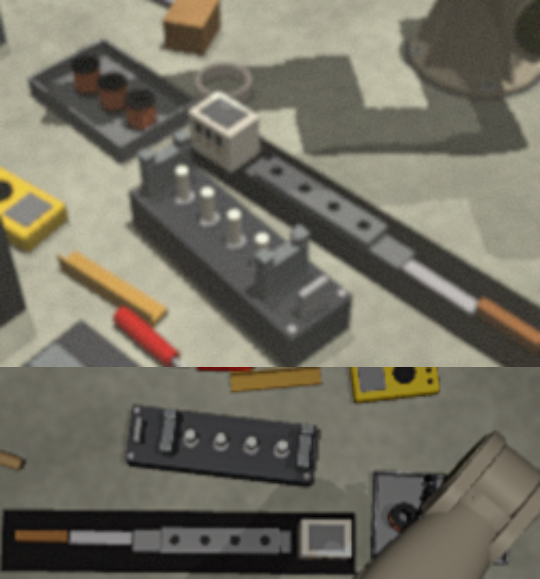

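Both views show three chokes standing in the bin and four bare posts. The contactor, keeper and pry bar lie flat on the mat, and the bystanders have not moved.

```bash
python3 -c "
from plant import workorder
print(workorder.sign_off())"
```

```text
the job is handed in; nothing more can be done
None
```

The job is done and handed in at about 49 s of the 208 s allowed: contactor, pried-off keeper and pry bar are on the mat, and all three chokes present (coil 2 was absent) are in the bin.

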